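# Load the reagent carriage and lock it in the run position

### The job

Get the reagent stage ready for the next run: stand every white reagent bottle that is on the bench upright in the carriage's wells, one to a well, before or after moving the carriage. The carriage is held in its parking place by the winged clamp screw, which may have a right- or a left-hand thread: feel which way it gives, slacken it a good quarter turn, then slide the carriage until the hole in its tongue lines up with the holes in the fork, and put the red-headed pin from its parking hole down through both, fully home. With the pin home, turn the clamp screw back until it is tight again, and leave the other things on the bench where they are.

Things in the scene. Friction and masses are not known exactly. Their poses are not given: they have to be found in the camera images.
- carriage (a joint): how far the carriage has slid from its parking place, m: 0 parked, at most 0.15; it grows along the stage's +y, towards the fork. The holes line up somewhere from 0.10 to 0.135, differently at each start, so go by the holes. Held fast while the clamp is tight; when slack it slides with 2.5 N of friction and stays where left.
- stage: reagent loading stage fixed to the bench: aluminium base plate, 190 x 575 x 12 mm, its top 24 mm above the bench, with two guide rods, and on it a sliding carriage, a clamp screw and a fork. Origin on the bench under the row of wells, half-way along the plate; +y runs along the rods to the fork, z up; the clamp stands on the +x side.
- fork: steel fork (clevis) fixed near the stage's +y end, open towards the carriage: upper and lower plates, 50 x 44 x 8 mm, each with an upright hole 12 mm across; behind it a dark block with the pin's parking hole. Origin on the holes' axis under the lower plate; axes as the stage's. Its top is at z = 34 mm here (58 mm above the bench).
- fork_hole (a point): centre of the hole in the fork, at the top face of its upper plate, 58 mm above the bench.
- parking_hole (a point): centre of the mouth of the pin's parking hole (12 mm across), in the dark block 51 mm behind the fork's hole (stage +y), also 58 mm above the bench.
- tongue_hole (a point): centre of the hole (12 mm across) in the aluminium tongue, 40 mm wide and 10 mm thick, at the carriage's +y end, at the tongue's top face, 46 mm above the bench. The tongue slides in between the fork's plates.
- pin_grip (a point): red-headed steel pin, at the start upright in the parking hole. This point is on its axis, 56 mm above its tip, at the height to grip; z up along the pin. Shank 10 mm across, 32 mm long, tapered over the last 3 mm; then a flange 28 mm across; the round red head is 22 mm across, 39 to 66 mm above the tip. When parked or home the flange rests on the block or fork and this point is 82 mm above the bench.
- pin_tip (a point): tip of the locking pin's nose, on its axis.
- clamp_knob (a joint): clamp knob's angle, rad, positive anticlockwise from above; 0 = tight, as at the start. The hand of the thread is hidden and varies: from tight it turns one way only, against 0.1 N m of friction, and meets a solid stop the other way. The carriage is free once it is slackened 1.5 rad or more (either sign); it turns up to 2.8 rad and stays where left. Tighten by turning back to the stop at 0.
- clamp_grip (a point): centre of the black wing of the clamp knob, on its upright axis, at the height to grip, 91 mm above the bench. x of this point lies along the wing (54 mm long, 14 mm thick, 30 mm high, its top at 104 mm above the bench), so it turns with the knob. Below the wing is a round blue head, 52 mm across, its top 68 mm above the bench.
- carriage_handle (a point): black round handle post at the carriage's -y end, 22 mm thick below a 28 mm cap; this point is on its upright axis, 70 mm above the bench, under the cap, whose top is 90 mm above the bench. Grip it to slide the carriage; the carriage's plate there is 44 mm above the bench.
- well1 (a point): centre of the floor of well 1 of 4 in the carriage, in a row along its y, 55 mm apart; each is open above, 50 x 50 mm inside, floor 44 mm above the bench, walls 34 mm high above that floor and 5 mm thick. Axes as the stage's.
- well2 (a point): centre of the floor of well 2 of 4 in the carriage, in a row along its y, 55 mm apart; each is open above, 50 x 50 mm inside, floor 44 mm above the bench, walls 34 mm high above that floor and 5 mm thick. Axes as the stage's.
- well3 (a point): centre of the floor of well 3 of 4 in the carriage, in a row along its y, 55 mm apart; each is open above, 50 x 50 mm inside, floor 44 mm above the bench, walls 34 mm high above that floor and 5 mm thick. Axes as the stage's.
- well4 (a point): centre of the floor of well 4 of 4 in the carriage, in a row along its y, 55 mm apart; each is open above, 50 x 50 mm inside, floor 44 mm above the bench, walls 34 mm high above that floor and 5 mm thick. Axes as the stage's.
- bottle1_mid (a point): white reagent bottle with a blue cap, 78 mm tall, standing on the bench; this point is on its axis half-way up (39 mm above its base), z up. The body is round, 41 mm across, up to 50 mm above its base; the round cap, 29 mm across, is from 58 to 78 mm above the base. About 70 g. Any of the bottles may be missing (None).
- bottle2_mid (a point): white reagent bottle with a green cap, 78 mm tall, standing on the bench; this point is on its axis half-way up (39 mm above its base), z up. The body is round, 41 mm across, up to 50 mm above its base; the round cap, 29 mm across, is from 58 to 78 mm above the base. About 70 g. Any of the bottles may be missing (None).
- bottle3_mid (a point): white reagent bottle with a yellow cap, 78 mm tall, standing on the bench; this point is on its axis half-way up (39 mm above its base), z up. The body is round, 41 mm across, up to 50 mm above its base; the round cap, 29 mm across, is from 58 to 78 mm above the base. About 70 g. Any of the bottles may be missing (None).
- bottle4_mid (a point): white reagent bottle with an orange cap, 78 mm tall, standing on the bench; this point is on its axis half-way up (39 mm above its base), z up. The body is round, 41 mm across, up to 50 mm above its base; the round cap, 29 mm across, is from 58 to 78 mm above the base. About 70 g. Any of the bottles may be missing (None).
- beaker: small glass beaker, 48 mm across, 50 mm tall, a bystander; origin under its centre.
- specimen_jar: clear jar with a red lid, 52 mm across, 46 mm tall, not a reagent: a bystander; origin under its centre.
- timer: white bench timer, 50 x 50 x 18 mm, a bystander; origin under its centre.

How it is judged:
On the way, in this order (a step that is already met when the one before it is completed fails the run):
1. the clamp screw is slackened by about a quarter turn or more ((value of joint clamp_knob above 1.4 rad or value of joint clamp_knob below -1.4 rad)), for 0.2 s.
2. the carriage is slid until the tongue's hole lines up with the fork's, within 3 mm, the clamp still slack (horizontal distance between tongue_hole and fork_hole below 0.003 m and (value of joint clamp_knob above 1.4 rad or value of joint clamp_knob below -1.4 rad)), for 0.2 s.
3. the pin is fully home through the fork and the tongue (horizontal distance between tongue_hole and fork_hole below 0.003 m and horizontal distance between pin_tip and fork_hole below 0.004 m and z of pin_grip in the frame of fork between 0.054 and 0.061 m and angle between pin_grip's own z axis and vertical below 0.1 rad), for 0.2 s.
4. the clamp screw is turned back to tight, the pin staying home (all of step 3 and value of joint clamp_knob between -0.12 and 0.12 rad), for 0.2 s.
At the end, for the whole second after the job is handed in: Every bottle present stands upright (within 7 degrees) on the floor of a well of the carriage, at rest; the tongue's and the fork's holes line up within 3 mm; the pin is through both, its flange within 3 mm of the fork's upper plate; the clamp screw is tight (within 0.12 rad of 0) (all of step 4 and x of bottle1_mid in the frame of well1 between -0.012 and 0.012 m and y of bottle1_mid in the frame of well1 between -0.012 and 0.177 m and z of bottle1_mid in the frame of well1 between 0.034 and 0.045 m and angle between each of bottle1_mid, bottle2_mid, bottle3_mid, bottle4_mid's own z axis and vertical below 0.12 rad and linear speed of each of bottle1, bottle2, bottle3, bottle4, pin below 0.02 m/s and x of bottle2_mid in the frame of well1 between -0.012 and 0.012 m and y of bottle2_mid in the frame of well1 between -0.012 and 0.177 m and z of bottle2_mid in the frame of well1 between 0.034 and 0.045 m and x of bottle3_mid in the frame of well1 between -0.012 and 0.012 m and y of bottle3_mid in the frame of well1 between -0.012 and 0.177 m and z of bottle3_mid in the frame of well1 between 0.034 and 0.045 m and x of bottle4_mid in the frame of well1 between -0.012 and 0.012 m and y of bottle4_mid in the frame of well1 between -0.012 and 0.177 m and z of bottle4_mid in the frame of well1 between 0.034 and 0.045 m); the robot touches nothing.
It fails at once if the beaker is moved by more than 40 mm (distance of beaker from where it was at the start of the episode above 0.04 m).
It fails at once if the specimen jar is moved by more than 40 mm (distance of specimen_jar from where it was at the start of the episode above 0.04 m).
It fails at once if the timer is moved by more than 40 mm (distance of timer from where it was at the start of the episode above 0.04 m).
Of bottle1, bottle2, bottle3, bottle4 only 2 to 4 are there at a start; the rules pass over those that are not, and their reading is None.
At some moment in a run one of bottle1, bottle2, bottle3, bottle4 may be knocked a few centimetres aside while the robot is not near it.
It also fails if it takes over 210 s, if anything falls off the work surface, if the arm or the gripper's body presses on something with over 40 N, if the wrist force passes 120 N, or if a joint passes its speed limit or range.

### The arm

A 7-joint arm with a two-finger parallel gripper is mounted at the origin on the work surface. World frame = base frame: x ahead of the robot, y to its left, z up, the work surface at z = 0. Lengths are in m, angles in rad, forces in N, time in s.
With the tool pointing down it reaches from about 0.35 to 0.775 m from the base axis. Payload 3.1 kg.
Tool frame: the origin (TCP) lies at the very end of the fingers, on their centre line; the grasp point (between the pads) lies 19 mm behind it; z points along the fingers, x is the direction in which the jaws open and shut, and the axes are right-handed (so a half turn about z gives the same grasp; the last joint's range is limited). The gripper opens to 85 mm and grips with 20 to 120 N. Pads are 22 mm wide; open, the fingers measure 114 mm over their backs; the gripper's body (76 mm by 85 mm) begins 54 mm behind the grasp point. The pads swing forward as they close: fully open they stand 13 mm farther back than shut.
Start: joints at [1.13, 0.311, 0.014, 1.512, -0.004, 1.319, -0.027], TCP at [0.214, -0.507, 0.231] pointing down, gripper open.
Joint ranges: [-2.7, 2.7], [-0.3, 1.91], [-1.27, 1.3], [0.12, 2.57], [-1.44, 4.58], [0.2, 2.03], [-3.05, 3.05]. Speed limits (rad/s): [2.79, 2.79, 3.14, 3.14, 3.14, 3.14, 3.14].

### API

Orientations are given as a rotation vector (axis times angle).
In Python, from bench import * gives the robot as it stands. The module is installed in compiled form; this text tells all that it offers.
- The arm moves only by the tool send_rows, never from a script. Its argument "commands" is a list of rows, each an object with "turn": the turn, a rotation vector about the tool's x, y, z in rad, a list of three; "xyz": the shift along the tool's x, y, z in mm, a list of three; "gripper": the opening, from 0 (shut) to 1 (fully open). In form: [{"turn": [wx, wy, wz], "xyz": [dx, dy, dz], "gripper": gripper}, ...]. A call has 1 to 20 rows; each row shifts and turns the commanded pose from where the row before left it, along the tool's axes as they then stand; what a row does not reach is not made up. A row lasts 1/12 s, in which the tool goes at most 41.7 mm and 7.16 degrees, less where a joint would pass 70% of its speed; a pose out of reach is approached as far as the arm can. A call is refused whole if a number of a shift passes 41.7 or a number of a turn 0.125, either way. A call with a gripper value outside its range is refused whole. The fingers move at their own pace and stop on an object; "squeeze" is the grip in N (left out, the last holds). Time passes only in rows, so rows that do not move let the fingers close. It gives the time, the measured TCP pose, the force and the opening at its end, in the units of the state.
- get_obs(): the state, without advancing time (a new reading comes with each control period).
- grab_frame(name): name is "scene" or "top"; returns the picture (400x640x3 uint8, red, green, blue); there is no depth.
- camera_info(name): a dict with "K" (3x3 intrinsics, pixels), "D" ([k1, k2, p1, p2, k3] as OpenCV has them; the pictures are not rectified), "extrinsics" (4x4, takes a point from world to camera coordinates). Camera axes: x right, y down, z forward; pixel columns grow to the right and rows downward; lengths in m; the calibration is good to about 2 mm. A picture is of the moment at which its call begins. camera_info takes no time and is no camera call.
- job_done(): hands the job in, once; it reports no verdict.
The state is a dict: "time": time; "joint_positions": joint angles; "joint_vel": joint speeds; "joint_torque": joint torques, N m; "eef_pos": TCP position; "eef_rot": TCP orientation; "wrist_force": force on the tool from outside, world axes, zero at the start; "ft_torque": the same for the moment, N m; "finger_gap": finger opening in m.
Only numpy, scipy, OpenCV 4.12 (cv2) and the standard library are available. Lean on these libraries where they do the work, as an engineer would, in place of code of your own. Each camera call takes 0.05 s, during which the arm holds its last target.

## Working session

There is one attempt and no reset: what is moved stays moved. The work goes in short steps, Python scripts to look and compute and a tool call to move; the robot and the scene stay as the last step left them, time stands still between calls to the robot, and variables do not carry over. Pictures are saved under pics/ and viewed, and the job is handed in when it is done.

Besides the shell and the picture viewer there is one more tool, called after "Emit:" as name(argument=value, ...), one argument or row to a line, values as JSON. send_rows: Moves the arm, as the interface text tells. Its arguments: {"type":"object","properties":{"commands":{"type":"array","items":{"type":"object","properties":{"turn":{"type":"array","items":{"type":"number"}},"xyz":{"type":"array","items":{"type":"number"}},"gripper":{"type":"number"}}}},"squeeze":{"type":"number"}},"required":["commands"]}

```bash
mkdir -p pics
python3 - <<'E'
from bench import *
import cv2
print(get_obs())
for n in("scene","top"):
    f=grab_frame(n); cv2.imwrite(f"pics/{n}0.png",f[:,:,::-1]); c=camera_info(n); print(n,c)
E
```

```text
{'time': 0.0, 'joint_positions': array([ 1.13030639,  0.31173612,  0.01396709,  1.51307452, -0.00436525,
        1.3191862 , -0.02715835]), 'joint_vel': array([-6.91484875e-05, -1.93994331e-04, -1.28844519e-03, -4.62860955e-05,
       -4.49620221e-04, -1.00574340e-03,  2.90138924e-03]), 'joint_torque': array([-1.01005658e-04, -3.79910874e+01,  1.46099352e-01, -2.30590653e+01,
        1.23239655e-02,  1.38069983e-02,  1.41659510e-05]), 'eef_pos': array([ 0.21329363, -0.50616154,  0.23020823]), 'eef_rot': array([-2.61656473,  1.73654567,  0.00320853]), 'wrist_force': array([-0.41278778,  0.58439986, -0.02494679]), 'ft_torque': array([0.0203995 , 0.05744133, 0.02471961]), 'finger_gap': 0.08509721462472254}
scene {'K': array([[500.72359449,   0.        , 322.35170784],
       [  0.        , 500.72359449, 190.09521862],
       [  0.        ,   0.        ,   1.        ]]), 'D': array([-0.00952008,  0.        ,  0.        ,  0.        ,  0.        ]), 'extrinsics': array([[ 0.06298677,  0.99784519, -0.01837496, -0.05973587],
       [ 0.53957748, -0.04953672, -0.8404774 , -0.23510293],
       [-0.83957657,  0.04302424, -0.54153495,  1.46645543],
       [ 0.        ,  0.        ,  0.        ,  1.        ]])}
top {'K': array([[381.01205696,   0.        , 320.38526211],
       [  0.        , 381.01205696, 199.13082998],
       [  0.        ,   0.        ,   1.        ]]), 'D': array([-0.07250213,  0.        ,  0.        ,  0.        ,  0.        ]), 'extrinsics': array([[ 0.01436693, -0.9991148 ,  0.03953746, -0.02257036],
       [-0.98075846, -0.02178029, -0.19400637,  0.58977605],
       [ 0.19469577, -0.03598942, -0.9802032 ,  0.86372316],
       [ 0.        ,  0.        ,  0.        ,  1.        ]])}
```

View pics/scene0.png

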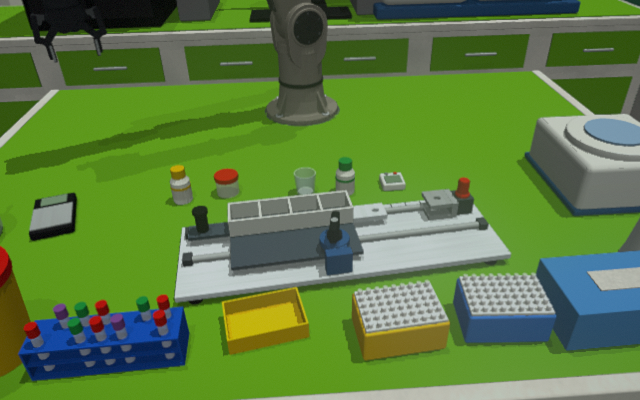

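View pics/top0.png

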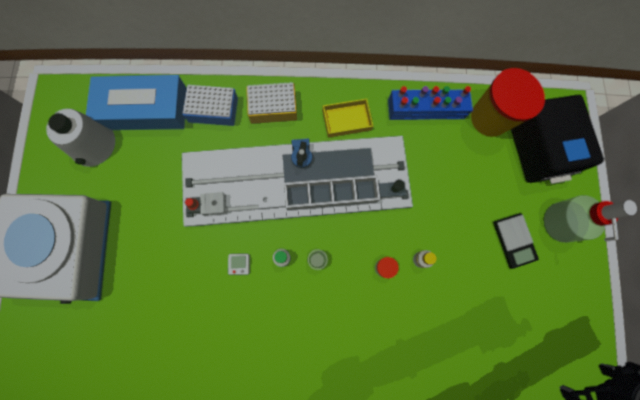

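Two bottles stand on the bench: yellow cap at about top (427,259) / scene (180,173), and green cap at about top (281,257) / scene (345,164). I'll zoom in next.

```bash
cat > h.py <<'E'
import numpy as np, cv2
from bench import *
def ray(n,uv):
    c=camera_info(n);K,D,E=c["K"],np.array(c["D"],float),c["extrinsics"]
    p=cv2.undistortPoints(np.array(uv,float).reshape(-1,1,2),K,D).reshape(-1,2)
    R,t=E[:3,:3],E[:3,3]
    d=np.c_[p,np.ones(len(p))]@R
    return -R.T@t,d
def onz(n,uv,z):
    o,d=ray(n,uv); return o+d*((z-o[2])/d[:,2])[:,None]
def proj(n,P):
    c=camera_info(n);E=c["extrinsics"]
    return cv2.projectPoints(np.array(P,float).reshape(-1,3),cv2.Rodrigues(E[:3,:3])[0],E[:3,3],c["K"],np.array(c["D"],float))[0].reshape(-1,2)
def tri(u1,u2):
    o1,d1=ray("top",[u1]);o2,d2=ray("scene",[u2]);d1=d1[0];d2=d2[0]
    s=np.linalg.lstsq(np.c_[d1,-d2],o2-o1,rcond=None)[0]
    a=o1+s[0]*d1;b=o2+s[1]*d2
    return (a+b)/2,np.linalg.norm(a-b)
def snap(n,tag):
    f=grab_frame(n); cv2.imwrite(f"pics/{tag}.png",f[:,:,::-1]); return f
def crop(f,x0,y0,w,h,k,tag):
    cv2.imwrite(f"pics/{tag}.png",cv2.resize(f[y0:y0+h,x0:x0+w],None,fx=k,fy=k,interpolation=cv2.INTER_CUBIC)[:,:,::-1])
def rot():
    return cv2.Rodrigues(np.array(get_obs()["eef_rot"]))[0]
E
python3 - <<'E'
from h import *
t=cv2.imread("pics/top0.png")[:,:,::-1];s=cv2.imread("pics/scene0.png")[:,:,::-1]
crop(t,175,130,130,95,6,"t_left");crop(t,270,130,150,95,5,"t_right");crop(s,330,160,160,120,5,"s_right");crop(s,160,150,210,130,3.8,"s_left")
crop(t,220,240,230,40,3.4,"t_bot")
E
```

```text
(no output)
```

View pics/t_left.png

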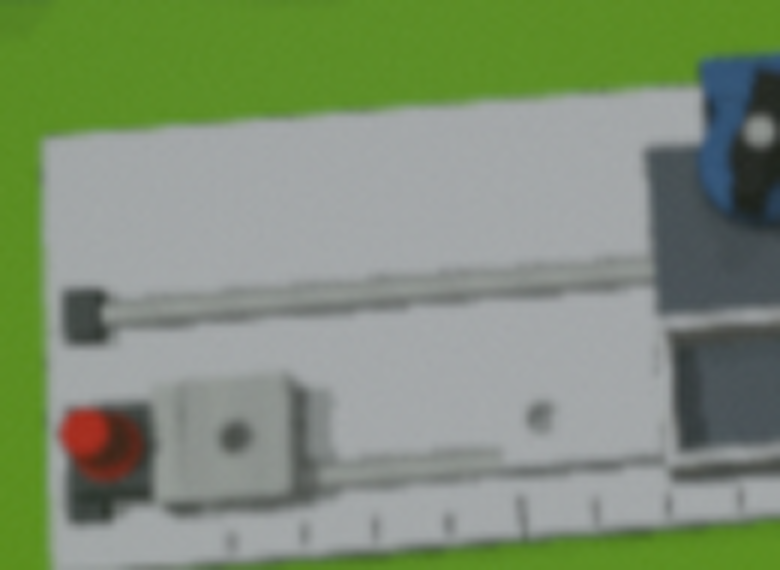

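View pics/t_right.png

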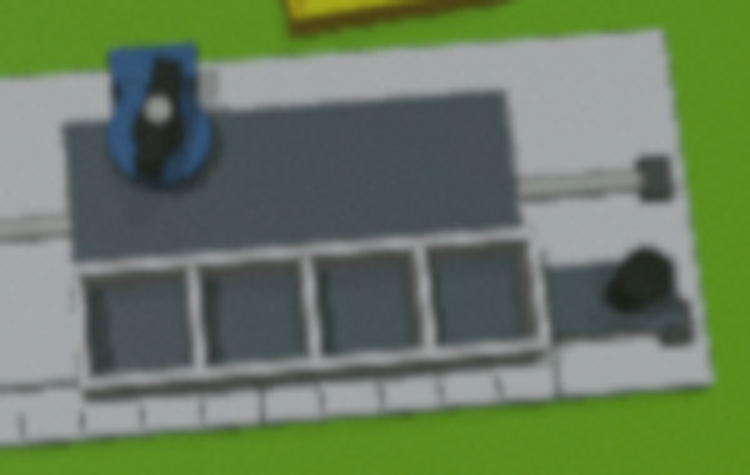

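View pics/s_right.png

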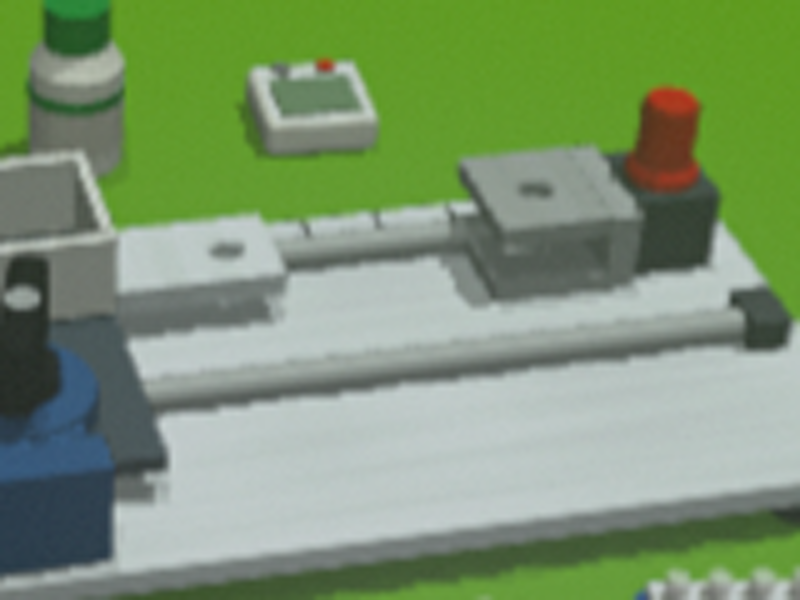

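View pics/s_left.png

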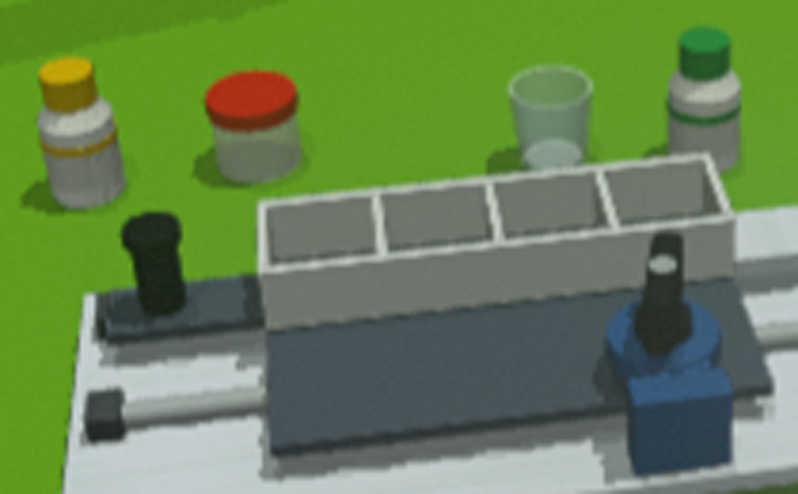

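View pics/t_bot.png

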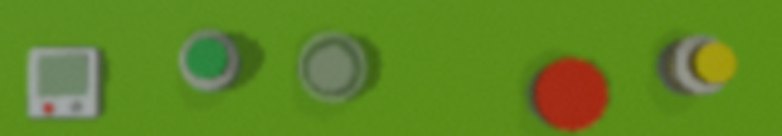

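```bash
cat > m.py <<'E'
from h import *
np.set_printoptions(precision=4,suppress=True)
def c(x0,y0,k,pts): return [((a+.5)/k-.5+x0,(b+.5)/k-.5+y0) for a,b in pts]
TL=lambda *p:c(175,130,6,p); TR=lambda *p:c(270,130,5,p); SR=lambda *p:c(330,160,5,p); SL=lambda *p:c(160,150,3.8,p)
for nm,a,b,z in [("tongue",TL((541,416)),SR((227,249)),.046),("fork",TL((236,437)),SR((536,189)),.058),
  ("clampdot",TR((158,109)),SL((662,265)),.104),("clampdot",TR((158,109)),SR((22,296)),.104)]:
    print(nm,onz("top",a,z)[0],onz("scene",b,z)[0],tri(a[0],b[0]))
print("rimtop",onz("top",TR((78,265),(532,232),(548,352),(88,385)),.078))
print("rimscene",onz("scene",SL((259,202),(710,154),(732,215),(263,268)),.078))
def blob(f,lo,hi,roi):
    x,y,w,h=roi; hsv=cv2.cvtColor(np.ascontiguousarray(f[y:y+h,x:x+w]),cv2.COLOR_RGB2HSV)
    m=cv2.inRange(hsv,lo,hi); n,l,st,ce=cv2.connectedComponentsWithStats(m)
    i=1+np.argmax(st[1:,4]); return ce[i]+[x,y],st[i]+np.array([x,y,0,0,0])
t=cv2.imread("pics/top0.png")[:,:,::-1];s=cv2.imread("pics/scene0.png")[:,:,::-1]
R=((0,160,60),(8,255,255));
for nm,lo,hi,r1,r2 in [("yel",(18,150,80),(32,255,255),(415,245,30,30),(165,155,30,50)),("grn",(60,120,50),(85,255,255),(265,245,32,30),(330,150,30,35)),
  ("pin",*R,(180,190,25,25),(450,170,30,40)),("jar",*R,(370,250,40,30),(205,160,45,30))]:
    a=blob(t,lo,hi,r1);b=blob(s,lo,hi,r2); print(nm,a,b,tri(a[0],b[0]))
print("handle cap", onz("top",TR((640,280)),.086),onz("scene",SL((152,227)),.090))
print("beaker",onz("top",c(220,240,3.4,[(332,67)]),.05),"timer",onz("top",c(220,240,3.4,[(64,82)]),.018),onz("scene",SL((551,90)),.05))
E
python3 m.py
```

```text
tongue [0.59   0.1237 0.046 ] [0.587  0.1242 0.046 ] (array([0.5897, 0.1236, 0.0479]), np.float64(0.0002271761700797967))
fork [0.5764 0.2441 0.058 ] [0.5746 0.2454 0.058 ] (array([0.5763, 0.2443, 0.0591]), np.float64(0.0010252887282394805))
clampdot [0.6945 0.0367 0.104 ] [0.6912 0.0373 0.104 ] (array([0.6939, 0.0369, 0.106 ]), np.float64(0.0003830647224936181))
clampdot [0.6945 0.0367 0.104 ] [0.6896 0.0377 0.104 ] (array([0.6936, 0.037 , 0.1069]), np.float64(0.0006914279392688089))
rimtop [[ 0.6244  0.0733  0.078 ]
 [ 0.6461 -0.1446  0.078 ]
 [ 0.5872 -0.1514  0.078 ]
 [ 0.5665  0.0667  0.078 ]]
rimscene [[ 0.5868 -0.1509  0.078 ]
 [ 0.564   0.0717  0.078 ]
 [ 0.6184  0.0766  0.078 ]
 [ 0.6419 -0.1438  0.078 ]]
yel (array([429.3782, 258.0084]), array([423, 252,  13,  12, 119])) (array([177.3584, 171.6069]), array([170, 165,  15,  14, 173])) (array([ 0.4516, -0.2694,  0.0718]), np.float64(0.0018387247254329855))
grn (array([280.3333, 256.7778]), array([275, 252,  12,  11,  99])) (array([345.0081, 163.3821]), array([339, 158,  13,  13, 123])) (array([0.4497, 0.08  , 0.0711]), np.float64(0.0012082966160307338))
pin (array([190.8718, 203.4615]), array([186, 199,  12,  11,  78])) (array([464.1282, 180.2564]), array([460, 178,   9,   6,  39])) (array([0.5678, 0.2933, 0.0889]), np.float64(0.006612358666492094))
jar (array([387.0254, 267.1841]), array([377, 258,  21,  20, 315])) (array([225.445, 174.789]), array([214, 169,  23,  13, 218])) (array([ 0.4299, -0.1746,  0.0456]), np.float64(0.0002112481455478418))
handle cap [[ 0.6216 -0.1949  0.086 ]] [[ 0.6213 -0.1958  0.09  ]]
beaker [[ 0.446  -0.0069  0.05  ]] timer [[0.433  0.1842 0.018 ]] [[ 0.4471 -0.0052  0.05  ]]
```

```bash
cat > go.py <<'E'
# usage: go.py x y z yawdeg : prints turn (tool rotvec) then shift after turn, tool axes
import sys
from h import *
np.set_printoptions(precision=4,suppress=True)
x,y,z,yd=map(float,sys.argv[1:5]); o=get_obs(); R=rot(); th=np.radians(yd)
Rt=np.array([[np.cos(th),np.sin(th),0],[np.sin(th),-np.cos(th),0],[0,0,-1.]])
r=cv2.Rodrigues(R.T@Rt)[0].ravel()
d=np.array([x,y,z])-o["eef_pos"]
print("t",round(o["time"],2),"pos",o["eef_pos"],"yaw",np.degrees(np.arctan2(R[1,0],R[0,0])).round(2),"gap",round(o["finger_gap"],4),"F",o["wrist_force"].round(2),"j7",o["joint_positions"][6].round(2))
print("turn",r.round(4),"shift after turn mm",(1e3*Rt.T@d).round(1),"| before turn",(1e3*R.T@d).round(1))
E
python3 go.py .4516 -.2694 .20 5.8; python3 go.py .4516 -.2694 .052 5.8
```

```text
t 0.1 pos [ 0.2133 -0.5062  0.2303] yaw -67.15 gap 0.0854 F [ 0.18 -0.38  0.05] j7 -0.03
turn [-0.0013  0.0018 -1.2731] shift after turn mm [ 261.  -211.5   30.3] | before turn [-125.6 -311.5   30.6]
t 0.1 pos [ 0.2133 -0.5062  0.2303] yaw -67.15 gap 0.0854 F [ 0.18 -0.38  0.05] j7 -0.03
turn [-0.0013  0.0018 -1.2731] shift after turn mm [ 261.  -211.5  178.3] | before turn [-125.3 -311.6  178.6]
```

Emit:
send_rows(
  commands=[
    {"turn": [0,0,-0.1157],"xyz": [0,0,0],"gripper": 1},
    {"turn": [0,0,-0.1157],"xyz": [0,0,0],"gripper": 1},
    {"turn": [0,0,-0.1157],"xyz": [0,0,0],"gripper": 1},
    {"turn": [0,0,-0.1157],"xyz": [0,0,0],"gripper": 1},
    {"turn": [0,0,-0.1157],"xyz": [0,0,0],"gripper": 1},
    {"turn": [0,0,-0.1157],"xyz": [0,0,0],"gripper": 1},
    {"turn": [0,0,-0.1157],"xyz": [0,0,0],"gripper": 1},
    {"turn": [0,0,-0.1157],"xyz": [0,0,0],"gripper": 1},
    {"turn": [0,0,-0.1157],"xyz": [0,0,0],"gripper": 1},
    {"turn": [0,0,-0.1157],"xyz": [0,0,0],"gripper": 1},
    {"turn": [0,0,-0.1157],"xyz": [0,0,0],"gripper": 1},
    {"turn": [0,0,0],"xyz": [32,-26,4],"gripper": 1},
    {"turn": [0,0,0],"xyz": [32,-26,4],"gripper": 1},
    {"turn": [0,0,0],"xyz": [32,-26,4],"gripper": 1},
    {"turn": [0,0,0],"xyz": [32,-26,4],"gripper": 1},
    {"turn": [0,0,0],"xyz": [32,-26,4],"gripper": 1},
    {"turn": [0,0,0],"xyz": [32,-26,4],"gripper": 1},
    {"turn": [0,0,0],"xyz": [32,-26,4],"gripper": 1},
    {"turn": [0,0,0],"xyz": [32,-26,2],"gripper": 1},
    {"turn": [0,0,0],"xyz": [0,0,0],"gripper": 1},
  ],
)

```text
time: 1.77
eef_pos: [0.4542, -0.2632, 0.2008]
eef_rot: [-3.129, -0.184, -0.008]
wrist_force: [0.5, 1.7, 0.3]
finger_gap: 0.0854
```

```bash
python3 go.py .4516 -.2694 .052 5.8
python3 - <<'E'
from h import *
f=snap("top","t1");g=snap("scene","s1")
crop(f,330,200,200,150,4,"t1c");crop(g,110,100,200,150,4,"s1c")
print(proj("top",[get_obs()["eef_pos"]]),proj("scene",[get_obs()["eef_pos"]]))
E
```

```text
t 1.77 pos [ 0.4542 -0.2632  0.2008] yaw 6.71 gap 0.0854 F [0.54 1.68 0.33] j7 0.51
turn [-0.0072 -0.0054  0.016 ] shift after turn mm [ -3.2   5.9 148.8] | before turn [ -4.1   6.9 148.7]
[[450.1930198  256.76707832]] [[164.46727242 113.5896366 ]]
```

View pics/s1c.png

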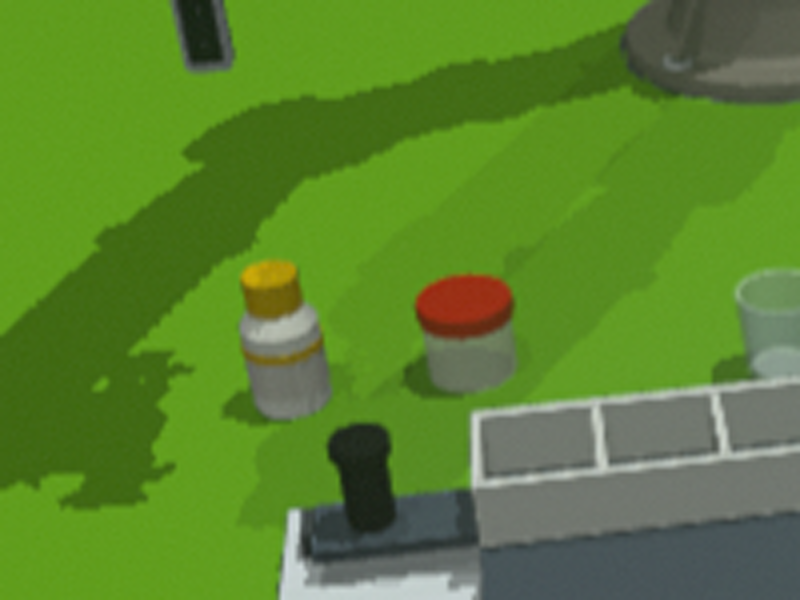

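View pics/t1c.png

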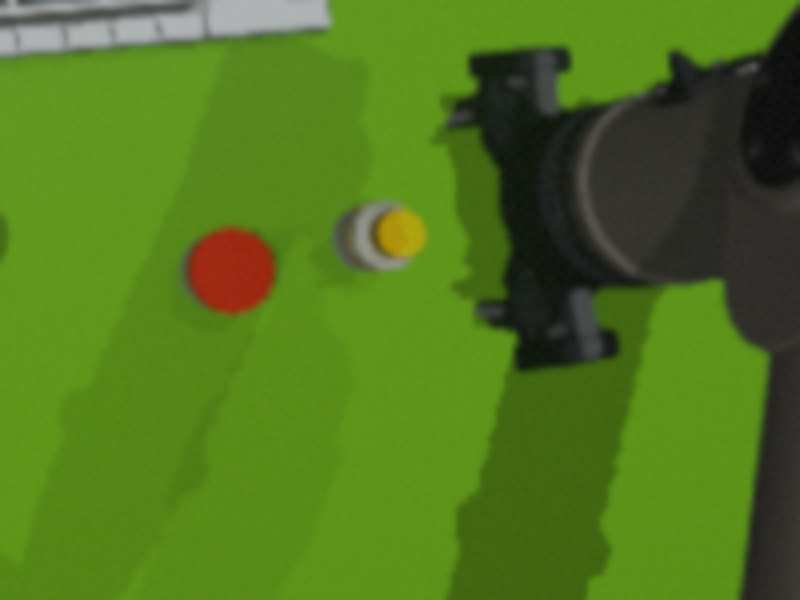

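Emit:
send_rows(
  commands=[
    {"turn": [-0.007,-0.005,0.016],"xyz": [0,0,0],"gripper": 1},
    {"turn": [0,0,0],"xyz": [0,0,0],"gripper": 1},
    {"turn": [0,0,0],"xyz": [0,0,0],"gripper": 1},
  ],
)

```text
time: 2.12
eef_pos: [0.4463, -0.2756, 0.2012]
eef_rot: [3.131, 0.128, -0.009]
wrist_force: [-0.0, -0.6, 0.2]
finger_gap: 0.0855
```

```bash
python3 go.py .4516 -.2694 .052 5.8
```

```text
t 2.12 pos [ 0.4463 -0.2756  0.2012] yaw 4.68 gap 0.0855 F [-0.02 -0.57  0.17] j7 0.49
turn [ 0.0075  0.0058 -0.0196] shift after turn mm [  5.9  -5.7 149.2] | before turn [  6.7  -6.9 149.1]
```

Emit:
send_rows(
  commands=[
    {"turn": [0.007,0.005,-0.018],"xyz": [6,-6,0],"gripper": 1},
    {"turn": [0,0,0],"xyz": [0,0,20],"gripper": 1},
    {"turn": [0,0,0],"xyz": [0,0,20],"gripper": 1},
    {"turn": [0,0,0],"xyz": [0,0,20],"gripper": 1},
    {"turn": [0,0,0],"xyz": [0,0,20],"gripper": 1},
    {"turn": [0,0,0],"xyz": [0,0,0],"gripper": 1},
    {"turn": [0,0,0],"xyz": [0,0,0],"gripper": 1},
    {"turn": [0,0,0],"xyz": [0,0,0],"gripper": 1},
  ],
)

```text
time: 2.78
eef_pos: [0.4537, -0.2682, 0.1224]
eef_rot: [3.137, 0.161, 0.003]
wrist_force: [0.3, -0.2, 0.1]
finger_gap: 0.0854
```

```bash
python3 go.py .4516 -.2694 .052 5.8
```

```text
t 2.78 pos [ 0.4537 -0.2682  0.1224] yaw 5.87 gap 0.0854 F [ 0.3  -0.21  0.07] j7 0.47
turn [ 0.001  -0.0018  0.0012] shift after turn mm [-2.2  1.  70.4] | before turn [-2.3  0.9 70.4]
```

Emit:
send_rows(
  commands=[
    {"turn": [0,0,0],"xyz": [-2,1,14],"gripper": 1},
    {"turn": [0,0,0],"xyz": [0,0,14],"gripper": 1},
    {"turn": [0,0,0],"xyz": [0,0,14],"gripper": 1},
    {"turn": [0,0,0],"xyz": [0,0,14],"gripper": 1},
    {"turn": [0,0,0],"xyz": [0,0,14],"gripper": 1},
    {"turn": [0,0,0],"xyz": [0,0,0],"gripper": 1},
    {"turn": [0,0,0],"xyz": [0,0,0],"gripper": 1},
    {"turn": [0,0,0],"xyz": [0,0,0],"gripper": 0.2},
    {"turn": [0,0,0],"xyz": [0,0,0],"gripper": 0.2},
    {"turn": [0,0,0],"xyz": [0,0,0],"gripper": 0.2},
    {"turn": [0,0,0],"xyz": [0,0,0],"gripper": 0.2},
    {"turn": [0,0,0],"xyz": [0,0,0],"gripper": 0.2},
    {"turn": [0,0,0],"xyz": [0,0,0],"gripper": 0.2},
    {"turn": [0,0,0],"xyz": [0,0,0],"gripper": 0.2},
    {"turn": [0,0,0],"xyz": [0,0,0],"gripper": 0.2},
  ],
  squeeze=30,
)

```text
time: 4.03
eef_pos: [0.4512, -0.2692, 0.0518]
eef_rot: [3.137, 0.161, 0.001]
wrist_force: [-0.9, 0.9, 5.3]
finger_gap: 0.0278
```

```bash
python3 go.py .4516 -.2694 .052 5.8
python3 - <<'E'
from h import *
g=snap("scene","s2");crop(g,110,100,200,150,4,"s2c")
E
```

```text
t 4.03 pos [ 0.4512 -0.2692  0.0518] yaw 5.89 gap 0.0278 F [-0.88  0.95  5.25] j7 0.44
turn [ 0.0008 -0.0005  0.0015] shift after turn mm [ 0.3  0.3 -0.2] | before turn [ 0.3  0.3 -0.2]
```

View pics/s2c.png

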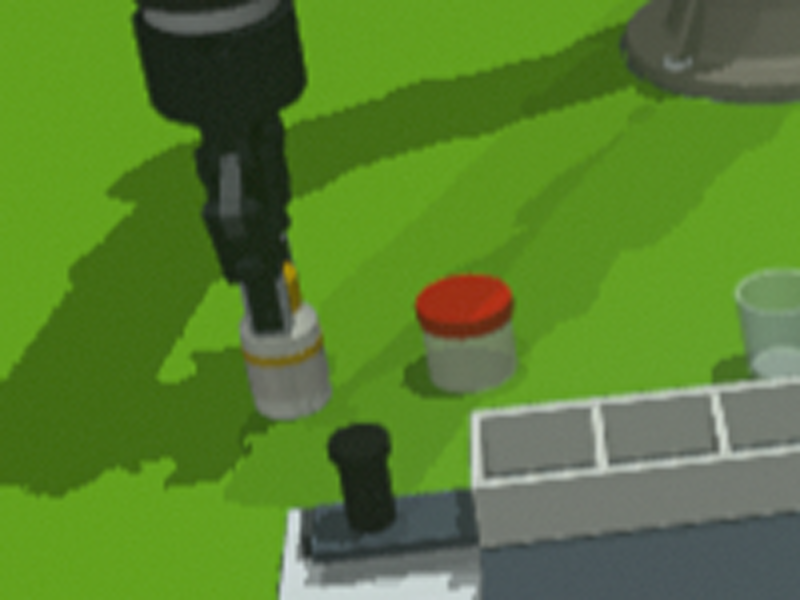

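Emit:
send_rows(
  commands=[
    {"turn": [0,0,0],"xyz": [0,0,-15],"gripper": 0.2},
    {"turn": [0,0,0],"xyz": [0,0,-25],"gripper": 0.2},
    {"turn": [0,0,0],"xyz": [0,0,-30],"gripper": 0.2},
    {"turn": [0,0,0],"xyz": [0,0,-30],"gripper": 0.2},
    {"turn": [0,0,0],"xyz": [0,0,-20],"gripper": 0.2},
    {"turn": [0,0,0],"xyz": [0,0,0],"gripper": 0.2},
    {"turn": [0,0,0],"xyz": [0,0,0],"gripper": 0.2},
    {"turn": [0,0,0],"xyz": [0,0,0],"gripper": 0.2},
  ],
)

```text
time: 4.75
eef_pos: [0.4499, -0.2684, 0.1697]
eef_rot: [-3.136, -0.161, 0.004]
wrist_force: [-0.3, -0.6, -1.6]
finger_gap: 0.0279
```

```bash
python3 go.py .613 -.1198 .172 5.8
```

```text
t 4.75 pos [ 0.4499 -0.2684  0.1697] yaw 5.89 gap 0.0279 F [-0.29 -0.59 -1.62] j7 0.5
turn [-0.0016  0.0024  0.0016] shift after turn mm [ 177.3 -131.3   -2.3] | before turn [ 177.5 -131.    -2.5]
```

Emit:
send_rows(
  commands=[
    {"turn": [0,0,0],"xyz": [10,-7,0],"gripper": 0.2},
    {"turn": [0,0,0],"xyz": [20,-15,0],"gripper": 0.2},
    {"turn": [0,0,0],"xyz": [28,-21,0],"gripper": 0.2},
    {"turn": [0,0,0],"xyz": [30,-22,0],"gripper": 0.2},
    {"turn": [0,0,0],"xyz": [30,-22,0],"gripper": 0.2},
    {"turn": [0,0,0],"xyz": [28,-21,0],"gripper": 0.2},
    {"turn": [0,0,0],"xyz": [20,-15,0],"gripper": 0.2},
    {"turn": [0,0,0],"xyz": [11,-8,0],"gripper": 0.2},
    {"turn": [0,0,0],"xyz": [0,0,0],"gripper": 0.2},
    {"turn": [0,0,0],"xyz": [0,0,0],"gripper": 0.2},
    {"turn": [0,0,0],"xyz": [0,0,0],"gripper": 0.2},
    {"turn": [0,0,0],"xyz": [0,0,0],"gripper": 0.2},
  ],
)

```text
time: 5.75
eef_pos: [0.6124, -0.1222, 0.1705]
eef_rot: [3.137, 0.157, -0.003]
wrist_force: [-0.1, 0.0, -0.6]
finger_gap: 0.028
```

```bash
python3 go.py .613 -.1198 .172 5.8;python3 - <<'E'
from h import *
g=snap("scene","s3");crop(g,170,120,200,150,4,"s3c")
g=snap("top","t3");crop(g,270,130,200,150,4,"t3c")
E
```

```text
t 5.75 pos [ 0.6124 -0.1222  0.1705] yaw 5.75 gap 0.028 F [-0.07  0.03 -0.58] j7 0.11
turn [ 0.0009  0.0021 -0.0009] shift after turn mm [ 0.8 -2.3 -1.5] | before turn [ 0.8 -2.3 -1.5]
```

View pics/s3c.png

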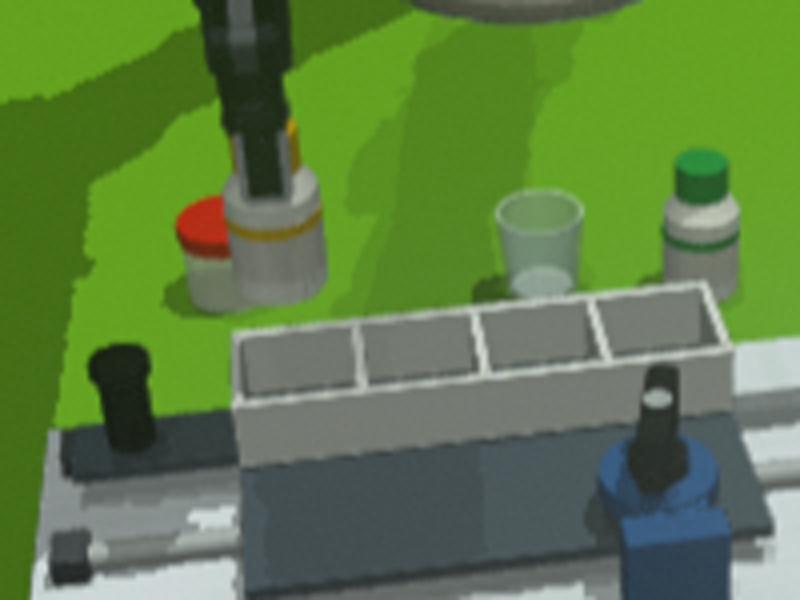

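View pics/t3c.png

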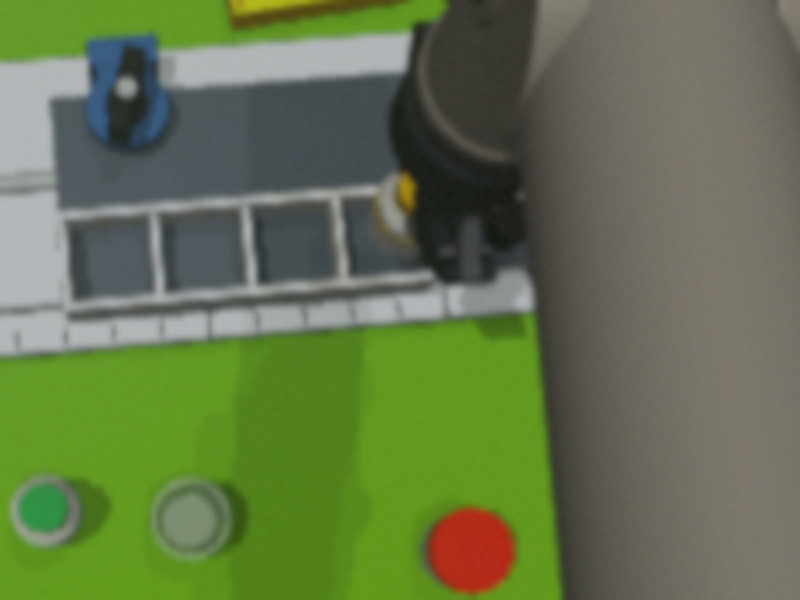

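Run:
```python
from h import *
x,y=.6124,-.1222
for h in (0,.025,.05,.068): 
    p=proj("scene",[[x,y,.119+h]])[0]; q=proj("scene",[[x,y+.005,.119+h]])[0];print(h,(p-[170,120]+.5)*4-.5,(q-p)*4)
# well1 inner corners predicted
f=.101
for dx,dy in((-25,-25),(-25,25),(25,25),(25,-25)):
    xs,ys=.5978+dx/1e3,-.181+dy/1e3
    P=[xs*np.cos(f)-ys*np.sin(f),xs*np.sin(f)+ys*np.cos(f),.078]
    print((proj("scene",[P])[0]-[170,120]+.5)*4-.5,(proj("top",[P])[0]-[270,130]+.5)*4-.5)
```

```text
0 [281.29198469 284.99105478] [11.39118505 -0.5625035 ]
0.025 [275.10366726 236.62714447] [11.56978334 -0.56015823]
0.05 [268.72373303 186.73515457] [11.75392707 -0.55739762]
0.068 [264.00661489 149.82665543] [11.8900868  -0.55513353]
[239.89344373 336.8966805 ] [431.1591556  275.61414864]
[348.76797159 325.344753  ] [348.29591118 282.10359422]
[354.92543343 387.42772655] [339.57090862 200.61511254]
[240.95977099 399.96278738] [421.60518296 194.51662375]
```

Emit:
send_rows(
  commands=[
    {"turn": [0,0,0],"xyz": [1,-3.6,0],"gripper": 0.2},
    {"turn": [0,0,0],"xyz": [0,0,12],"gripper": 0.2},
    {"turn": [0,0,0],"xyz": [0,0,12],"gripper": 0.2},
    {"turn": [0,0,0],"xyz": [0,0,12],"gripper": 0.2},
    {"turn": [0,0,0],"xyz": [0,0,0],"gripper": 0.2},
    {"turn": [0,0,0],"xyz": [0,0,0],"gripper": 0.2},
    {"turn": [0,0,0],"xyz": [0,0,0],"gripper": 0.2},
  ],
)

```text
time: 6.43
eef_pos: [0.6142, -0.1167, 0.1349]
eef_rot: [-3.137, -0.161, 0.001]
wrist_force: [0.1, -0.0, 0.3]
finger_gap: 0.0279
```

```bash
python3 go.py .613 -.1185 .096 5.8;python3 - <<'E'
from h import *
g=snap("scene","s4");crop(g,210,150,100,75,8,"s4c")
E
```

```text
t 6.43 pos [ 0.6142 -0.1167  0.1349] yaw 5.88 gap 0.0279 F [ 0.07 -0.03  0.3 ] j7 0.1
turn [-0.0002  0.0004  0.0015] shift after turn mm [-1.3  1.6 38.9] | before turn [-1.3  1.6 38.9]
```

View pics/s4c.png

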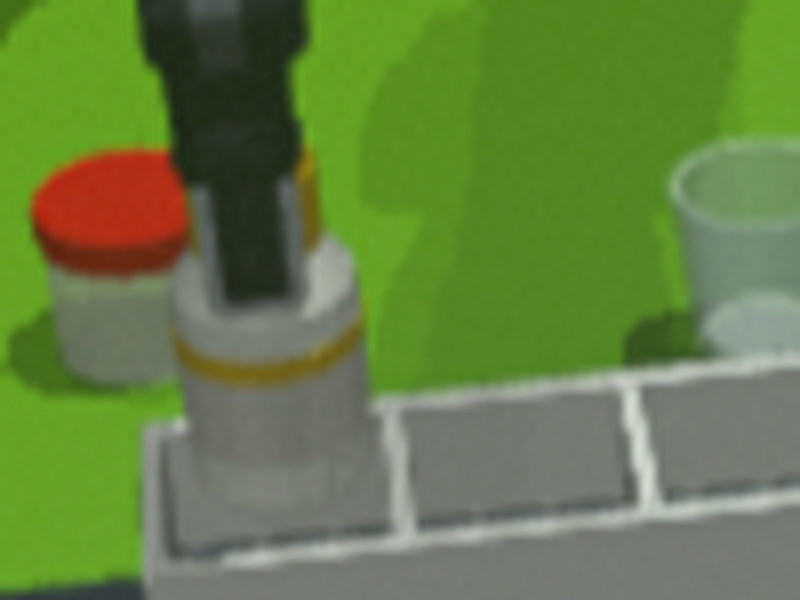

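Emit:
send_rows(
  commands=[
    {"turn": [0,0,0],"xyz": [-1.3,1,0],"gripper": 0.2},
    {"turn": [0,0,0],"xyz": [0,0,10],"gripper": 0.2},
    {"turn": [0,0,0],"xyz": [0,0,10],"gripper": 0.2},
    {"turn": [0,0,0],"xyz": [0,0,10],"gripper": 0.2},
    {"turn": [0,0,0],"xyz": [0,0,5],"gripper": 0.2},
    {"turn": [0,0,0],"xyz": [0,0,3],"gripper": 0.2},
    {"turn": [0,0,0],"xyz": [0,0,0],"gripper": 0.2},
    {"turn": [0,0,0],"xyz": [0,0,0],"gripper": 0.2},
    {"turn": [0,0,0],"xyz": [0,0,0],"gripper": 0.2},
  ],
)

```text
time: 7.23
eef_pos: [0.6133, -0.1178, 0.0972]
eef_rot: [3.137, 0.162, 0.001]
wrist_force: [0.0, -0.4, -0.2]
finger_gap: 0.0279
```

```bash
python3 go.py .613 -.1185 .096 5.8
```

```text
t 7.23 pos [ 0.6133 -0.1178  0.0972] yaw 5.9 gap 0.0279 F [ 0.01 -0.39 -0.2 ] j7 0.08
turn [ 0.     -0.0005  0.0017] shift after turn mm [-0.4  0.7  1.2] | before turn [-0.4  0.7  1.2]
```

Emit:
send_rows(
  commands=[
    {"turn": [0,0,0],"xyz": [0,0,1],"gripper": 0.2},
    {"turn": [0,0,0],"xyz": [0,0,0],"gripper": 0.2},
    {"turn": [0,0,0],"xyz": [0,0,0],"gripper": 0.7},
    {"turn": [0,0,0],"xyz": [0,0,0],"gripper": 0.7},
    {"turn": [0,0,0],"xyz": [0,0,0],"gripper": 0.7},
    {"turn": [0,0,0],"xyz": [0,0,0],"gripper": 0.7},
    {"turn": [0,0,0],"xyz": [0,0,-15],"gripper": 0.7},
    {"turn": [0,0,0],"xyz": [0,0,-30],"gripper": 0.7},
    {"turn": [0,0,0],"xyz": [0,0,-30],"gripper": 0.7},
    {"turn": [0,0,0],"xyz": [0,0,-15],"gripper": 1},
    {"turn": [0,0,0],"xyz": [0,0,0],"gripper": 1},
    {"turn": [0,0,0],"xyz": [0,0,0],"gripper": 1},
  ],
)

```text
time: 8.23
eef_pos: [0.6138, -0.1178, 0.1874]
eef_rot: [3.137, 0.161, 0.004]
wrist_force: [-0.0, -0.5, 0.2]
finger_gap: 0.0856
```

```bash
cat > blobs.py <<'E'
from h import *
np.set_printoptions(precision=4,suppress=True)
def blob(f,lo,hi,roi):
    x,y,w,h=roi; hsv=cv2.cvtColor(np.ascontiguousarray(f[y:y+h,x:x+w]),cv2.COLOR_RGB2HSV)
    m=cv2.inRange(hsv,lo,hi); n,l,st,ce=cv2.connectedComponentsWithStats(m)
    if n<2: return None
    i=1+np.argmax(st[1:,4]); return ce[i]+[x,y],st[i]+np.array([x,y,0,0,0])
E
python3 go.py .4497 .08 .18 5.8;python3 - <<'E'
from blobs import *
t=snap("top","t5");g=snap("scene","s5");crop(g,170,120,200,150,4,"s5c")
a=blob(t,(60,120,50),(85,255,255),(240,235,80,50));b=blob(g,(60,120,50),(85,255,255),(310,145,80,50));print(a,b,tri(a[0],b[0]))
E
```

```text
t 8.23 pos [ 0.6138 -0.1178  0.1874] yaw 5.89 gap 0.0856 F [-0.01 -0.5   0.18] j7 0.11
turn [ 0.0008 -0.0026  0.0015] shift after turn mm [-143.2 -213.4    7.4] | before turn [-142.9 -213.6    6.9]
(array([280.3061, 256.6939]), array([275, 252,  12,  11,  98])) (array([345.0229, 163.5191]), array([339, 158,  13,  13, 131])) (array([0.4499, 0.08  , 0.0709]), np.float64(0.001137534901097263))
```

View pics/s5c.png

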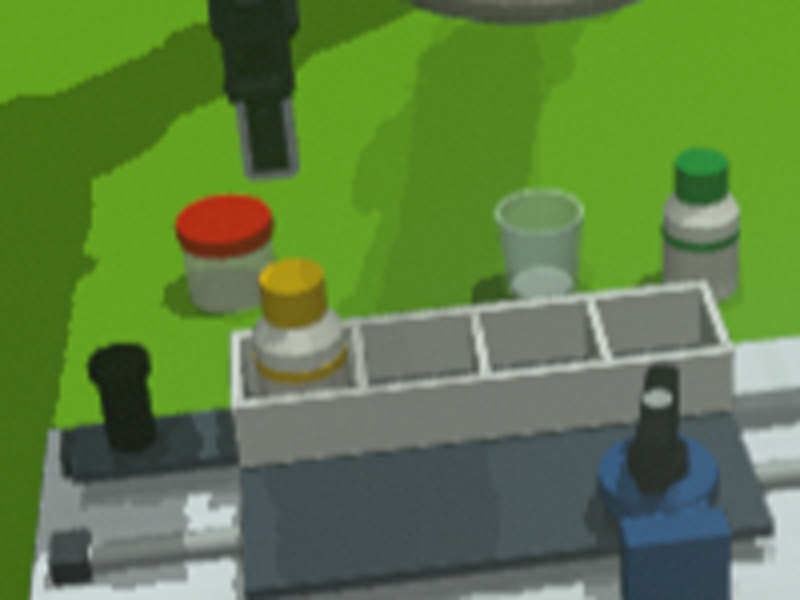

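Yellow stands upright in well 1 (crop (300,320)), and green hasn't moved. Next I'll pick up green.

Emit:
send_rows(
  commands=[
    {"turn": [0,0,0],"xyz": [-10,-15,0],"gripper": 1},
    {"turn": [0,0,0],"xyz": [-20,-30,0],"gripper": 1},
    {"turn": [0,0,0],"xyz": [-25,-37,0],"gripper": 1},
    {"turn": [0,0,0],"xyz": [-25,-37,0],"gripper": 1},
    {"turn": [0,0,0],"xyz": [-25,-37,0],"gripper": 1},
    {"turn": [0,0,0],"xyz": [-20,-30,0],"gripper": 1},
    {"turn": [0,0,0],"xyz": [-13,-19,10],"gripper": 1},
    {"turn": [0,0,0],"xyz": [-5,-8,20],"gripper": 1},
    {"turn": [0,0,0],"xyz": [0,0,20],"gripper": 1},
    {"turn": [0,0,0],"xyz": [0,0,10],"gripper": 1},
    {"turn": [0,0,0],"xyz": [0,0,0],"gripper": 1},
    {"turn": [0,0,0],"xyz": [0,0,0],"gripper": 1},
    {"turn": [0,0,0],"xyz": [0,0,0],"gripper": 1},
    {"turn": [0,0,0],"xyz": [0,0,0],"gripper": 1},
  ],
)

```text
time: 9.5
eef_pos: [0.4558, 0.0723, 0.1271]
eef_rot: [-3.137, -0.16, -0.003]
wrist_force: [0.2, -0.7, 0.4]
finger_gap: 0.0854
```

```bash
python3 go.py .4498 .08 .052 5.8
```

```text
t 9.5 pos [0.4558 0.0723 0.1271] yaw 5.83 gap 0.0854 F [ 0.22 -0.71  0.38] j7 -0.24
turn [-0.0002 -0.0018  0.0004] shift after turn mm [-5.2 -8.3 75.1] | before turn [-5.3 -8.3 75. ]
```

Emit:
send_rows(
  commands=[
    {"turn": [0,0,0],"xyz": [-5,-8,20],"gripper": 1},
    {"turn": [0,0,0],"xyz": [0,0,0],"gripper": 1},
    {"turn": [0,0,0],"xyz": [0,0,0],"gripper": 1},
    {"turn": [0,0,0],"xyz": [0,0,0],"gripper": 1},
  ],
)

```text
time: 9.83
eef_pos: [0.4497, 0.0797, 0.107]
eef_rot: [3.137, 0.161, 0.002]
wrist_force: [0.7, -0.0, 0.4]
finger_gap: 0.0858
```

```bash
python3 go.py .4498 .08 .052 5.8; python3 -c "
from blobs import *
g=snap('scene','s6');b=blob(g,(60,120,50),(85,255,255),(310,145,80,50));print(b)
crop(g,270,100,200,150,4,'s6c')"
```

```text
t 9.83 pos [0.4497 0.0797 0.107 ] yaw 5.88 gap 0.0858 F [ 0.74 -0.    0.39] j7 -0.27
turn [ 0.0002 -0.0013  0.0014] shift after turn mm [ 0.2 -0.3 55. ] | before turn [ 0.1 -0.3 55. ]
(array([344.8741, 163.7037]), array([339, 158,  13,  13, 135]))
```

View pics/s6c.png

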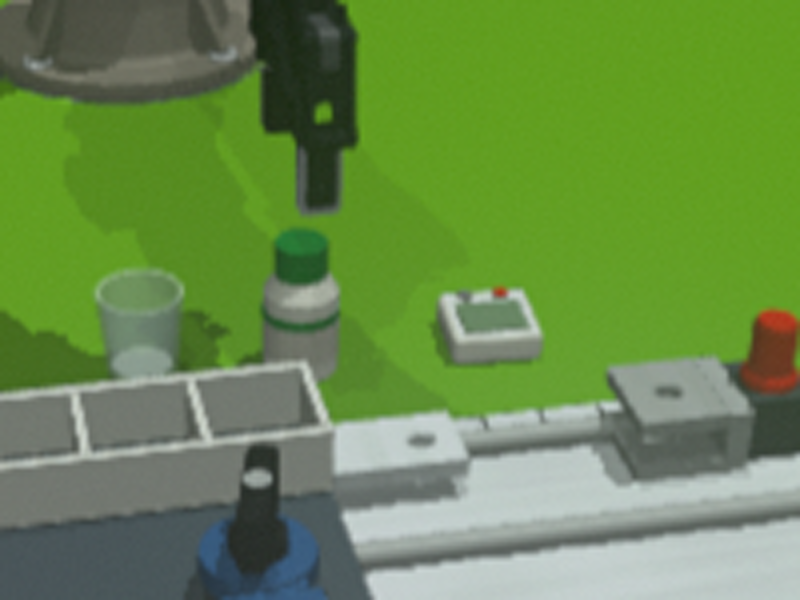

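```bash
python3 -c "
from h import *
o=get_obs();p=o['eef_pos'];R=rot()
for s in(-.045,0,.045):
  for dz in(0,-.013): print(s,dz,(proj('scene',[p+R[:,0]*s-R[:,2]*-dz*-1])[0]-[270,100]+.5)*4-.5)
print((proj('scene',[[.4498,.08,.078]])[0]-[270,100]+.5)*4-.5)
"
```

```text
-0.045 0 [283.37950941 155.88696383]
-0.045 -0.013 [283.35627432 177.53731415]
0 0 [300.33949217 194.62406599]
0 -0.013 [300.20105643 216.79371716]
0.045 0 [318.57350201 236.27460331]
0.045 -0.013 [318.30220333 258.98146273]
[300.53498452 243.77309374]
```

Emit:
send_rows(
  commands=[
    {"turn": [0,0,0],"xyz": [0,0,14],"gripper": 1},
    {"turn": [0,0,0],"xyz": [0,0,14],"gripper": 1},
    {"turn": [0,0,0],"xyz": [0,0,14],"gripper": 1},
    {"turn": [0,0,0],"xyz": [0,0,12.5],"gripper": 1},
    {"turn": [0,0,0],"xyz": [0,0,0],"gripper": 1},
    {"turn": [0,0,0],"xyz": [0,0,0],"gripper": 1},
    {"turn": [0,0,0],"xyz": [0,0,0],"gripper": 0.2},
    {"turn": [0,0,0],"xyz": [0,0,0],"gripper": 0.2},
    {"turn": [0,0,0],"xyz": [0,0,0],"gripper": 0.2},
    {"turn": [0,0,0],"xyz": [0,0,0],"gripper": 0.2},
    {"turn": [0,0,0],"xyz": [0,0,0],"gripper": 0.2},
    {"turn": [0,0,0],"xyz": [0,0,0],"gripper": 0.2},
    {"turn": [0,0,0],"xyz": [0,0,0],"gripper": 0.2},
    {"turn": [0,0,0],"xyz": [0,0,0],"gripper": 0.2},
  ],
)

```text
time: 11.05
eef_pos: [0.4493, 0.08, 0.0523]
eef_rot: [3.137, 0.161, 0.001]
wrist_force: [-1.9, 0.3, 5.6]
finger_gap: 0.028
```

Emit:
send_rows(
  commands=[
    {"turn": [0,0,0],"xyz": [0,0,-15],"gripper": 0.2},
    {"turn": [0,0,0],"xyz": [0,0,-25],"gripper": 0.2},
    {"turn": [0,0,0],"xyz": [0,0,-30],"gripper": 0.2},
    {"turn": [0,0,0],"xyz": [0,0,-30],"gripper": 0.2},
    {"turn": [0,0,0],"xyz": [0,0,-20],"gripper": 0.2},
    {"turn": [0,0,0],"xyz": [0,0,0],"gripper": 0.2},
    {"turn": [0,0,0],"xyz": [0,0,0],"gripper": 0.2},
    {"turn": [0,0,0],"xyz": [0,0,0],"gripper": 0.2},
  ],
)

```text
time: 11.72
eef_pos: [0.4479, 0.0796, 0.1705]
eef_rot: [3.137, 0.161, -0.004]
wrist_force: [-1.0, -0.2, -0.7]
finger_gap: 0.0277
```

```bash
python3 go.py .6074 -.0638 .17 5.8
```

```text
t 11.72 pos [0.4479 0.0796 0.1705] yaw 5.88 gap 0.0277 F [-1.03 -0.22 -0.66] j7 -0.22
turn [0.0003 0.0023 0.0015] shift after turn mm [144.2 158.7   0.5] | before turn [144.  159.    0.2]
```

Emit:
send_rows(
  commands=[
    {"turn": [0,0,0],"xyz": [9,10,0],"gripper": 0.2},
    {"turn": [0,0,0],"xyz": [18,20,0],"gripper": 0.2},
    {"turn": [0,0,0],"xyz": [23,25,0],"gripper": 0.2},
    {"turn": [0,0,0],"xyz": [23,25,0],"gripper": 0.2},
    {"turn": [0,0,0],"xyz": [23,25,0],"gripper": 0.2},
    {"turn": [0,0,0],"xyz": [23,25,0],"gripper": 0.2},
    {"turn": [0,0,0],"xyz": [16,18,0],"gripper": 0.2},
    {"turn": [0,0,0],"xyz": [9,10,0],"gripper": 0.2},
    {"turn": [0,0,0],"xyz": [0,0,0],"gripper": 0.2},
    {"turn": [0,0,0],"xyz": [0,0,0],"gripper": 0.2},
    {"turn": [0,0,0],"xyz": [0,0,0],"gripper": 0.2},
    {"turn": [0,0,0],"xyz": [0,0,0],"gripper": 0.2},
  ],
)

```text
time: 12.72
eef_pos: [0.6074, -0.0609, 0.1712]
eef_rot: [-3.136, -0.165, 0.002]
wrist_force: [-0.9, 0.8, -0.5]
finger_gap: 0.0279
```

```bash
python3 go.py .6075 -.0635 .135 5.8
```

```text
t 12.72 pos [ 0.6074 -0.0609  0.1712] yaw 6.02 gap 0.0279 F [-0.89  0.78 -0.53] j7 0.01
turn [-0.0009  0.0015  0.0039] shift after turn mm [-0.2  2.6 36.2] | before turn [-0.1  2.6 36.2]
```

Emit:
send_rows(
  commands=[
    {"turn": [0,0,0],"xyz": [0,2,0],"gripper": 0.2},
    {"turn": [0,0,0],"xyz": [0,0,12],"gripper": 0.2},
    {"turn": [0,0,0],"xyz": [0,0,12],"gripper": 0.2},
    {"turn": [0,0,0],"xyz": [0,0,11],"gripper": 0.2},
    {"turn": [0,0,0],"xyz": [0,0,0],"gripper": 0.2},
    {"turn": [0,0,0],"xyz": [0,0,0],"gripper": 0.2},
    {"turn": [0,0,0],"xyz": [0,0,0],"gripper": 0.2},
  ],
)

```text
time: 13.3
eef_pos: [0.6086, -0.0643, 0.1369]
eef_rot: [-3.137, -0.162, -0.0]
wrist_force: [0.7, -0.0, -0.0]
finger_gap: 0.028
```

```bash
python3 go.py .6075 -.0635 .097 5.8;python3 - <<'E'
from h import *
g=snap("scene","s7");crop(g,210,150,100,75,8,"s7c")
E
```

```text
t 13.3 pos [ 0.6086 -0.0643  0.1369] yaw 5.9 gap 0.028 F [ 0.7  -0.02 -0.05] j7 0.0
turn [-0.     -0.0002  0.0018] shift after turn mm [-1.  -0.9 39.9] | before turn [-1.  -0.9 39.9]
```

View pics/s7c.png

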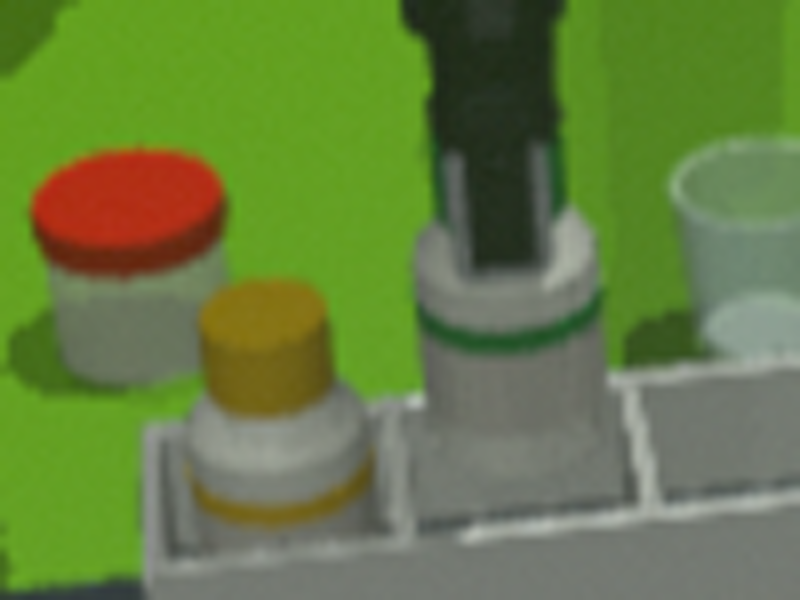

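Emit:
send_rows(
  commands=[
    {"turn": [0,0,0],"xyz": [-1,-1,0],"gripper": 0.2},
    {"turn": [0,0,0],"xyz": [0,0,10],"gripper": 0.2},
    {"turn": [0,0,0],"xyz": [0,0,10],"gripper": 0.2},
    {"turn": [0,0,0],"xyz": [0,0,10],"gripper": 0.2},
    {"turn": [0,0,0],"xyz": [0,0,6],"gripper": 0.2},
    {"turn": [0,0,0],"xyz": [0,0,3.5],"gripper": 0.2},
    {"turn": [0,0,0],"xyz": [0,0,0],"gripper": 0.2},
    {"turn": [0,0,0],"xyz": [0,0,0],"gripper": 0.2},
    {"turn": [0,0,0],"xyz": [0,0,0],"gripper": 0.2},
  ],
)

```text
time: 14.1
eef_pos: [0.6074, -0.0636, 0.0969]
eef_rot: [-3.137, -0.161, 0.0]
wrist_force: [1.1, -0.3, -0.3]
finger_gap: 0.0277
```

```bash
python3 go.py .6075 -.0635 .097 5.8
```

```text
t 14.1 pos [ 0.6074 -0.0636  0.0969] yaw 5.89 gap 0.0277 F [ 1.11 -0.29 -0.26] j7 -0.01
turn [-0.0001  0.0001  0.0015] shift after turn mm [ 0.1 -0.  -0.1] | before turn [ 0.1 -0.  -0.1]
```

Emit:
send_rows(
  commands=[
    {"turn": [0,0,0],"xyz": [0,0,0.5],"gripper": 0.2},
    {"turn": [0,0,0],"xyz": [0,0,0],"gripper": 0.7},
    {"turn": [0,0,0],"xyz": [0,0,0],"gripper": 0.7},
    {"turn": [0,0,0],"xyz": [0,0,0],"gripper": 0.7},
    {"turn": [0,0,0],"xyz": [0,0,0],"gripper": 0.7},
    {"turn": [0,0,0],"xyz": [0,0,-15],"gripper": 0.7},
    {"turn": [0,0,0],"xyz": [0,0,-30],"gripper": 0.7},
    {"turn": [0,0,0],"xyz": [0,0,-30],"gripper": 0.7},
    {"turn": [0,0,0],"xyz": [0,0,-15],"gripper": 0.7},
    {"turn": [0,0,0],"xyz": [0,0,0],"gripper": 0.7},
    {"turn": [0,0,0],"xyz": [0,0,0],"gripper": 0.7},
  ],
)

```text
time: 15.02
eef_pos: [0.6081, -0.0635, 0.1878]
eef_rot: [3.137, 0.161, 0.004]
wrist_force: [0.6, 0.6, -0.5]
finger_gap: 0.0597
```

```bash
python3 go.py .692 .037 .18 -84.2
python3 - <<'E'
from h import *
g=snap("scene","s8");crop(g,210,130,160,120,5,"s8c")
t=cv2.imread("pics/top0.png")[:,:,::-1];crop(t,280,130,50,45,12,"tk")
E
```

```text
t 15.02 pos [ 0.6081 -0.0635  0.1878] yaw 5.89 gap 0.0597 F [ 0.64  0.62 -0.54] j7 0.02
turn [-0.0015 -0.0024  1.5724] shift after turn mm [-91.5 -93.6   7.8] | before turn [ 93.7 -91.3   8. ]
```

View pics/s8c.png

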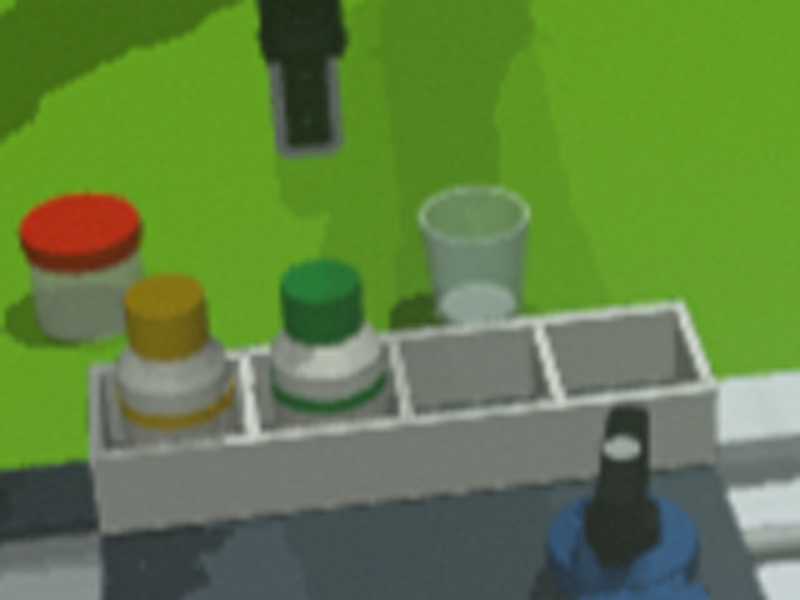

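View pics/tk.png

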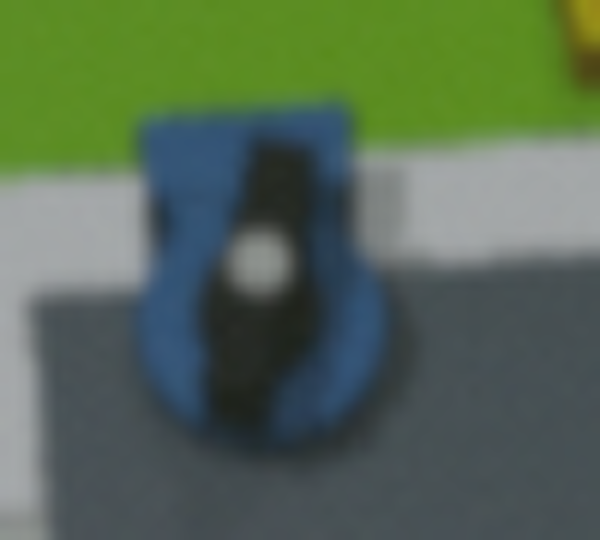

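Run:
```python
from h import *
def c(p): return [((a+.5)/12-.5+280,(b+.5)/12-.5+130) for a,b in p]
P=onz("top",c([(282,143),(238,425),(262,260)]),.104);print(P,np.degrees(np.arctan2(*(P[0]-P[1])[1::-1])),np.linalg.norm(P[0]-P[1]),(P[0]+P[1])/2)
def d(p): return [((a+.5)/5-.5+210,(b+.5)/5-.5+130) for a,b in p]
P=onz("scene",d([(628,410),(622,448),(612,490)]),.104);print(P)
```

```text
[[0.71929651 0.0329764  0.104     ]
 [0.66125335 0.04014358 0.104     ]
 [0.69500105 0.03631288 0.104     ]] -7.039262277942941 0.05848398829340024 [0.69027493 0.03655999 0.104     ]
[[0.66917817 0.04140008 0.104     ]
 [0.69077022 0.03756919 0.104     ]
 [0.71348484 0.03243347 0.104     ]]
```

Emit:
send_rows(
  commands=[
    {"turn": [0,0,0],"xyz": [10,-10,0],"gripper": 0.7},
    {"turn": [0,0,0],"xyz": [20,-20,0],"gripper": 0.7},
    {"turn": [0,0,-0.06],"xyz": [25,-25,0],"gripper": 0.7},
    {"turn": [0,0,-0.12],"xyz": [25,-24,0],"gripper": 0.7},
    {"turn": [0,0,-0.12],"xyz": [14,-12,0],"gripper": 0.7},
    {"turn": [0,0,-0.12],"xyz": [0,0,0],"gripper": 0.7},
    {"turn": [0,0,-0.12],"xyz": [0,0,0],"gripper": 0.7},
    {"turn": [0,0,-0.12],"xyz": [0,0,0],"gripper": 0.7},
    {"turn": [0,0,-0.12],"xyz": [0,0,0],"gripper": 0.7},
    {"turn": [0,0,-0.12],"xyz": [0,0,0],"gripper": 0.7},
    {"turn": [0,0,-0.12],"xyz": [0,0,0],"gripper": 0.7},
    {"turn": [0,0,-0.12],"xyz": [0,0,0],"gripper": 0.7},
    {"turn": [0,0,-0.12],"xyz": [0,0,0],"gripper": 0.7},
    {"turn": [0,0,-0.06],"xyz": [0,0,0],"gripper": 0.7},
    {"turn": [0,0,0],"xyz": [0,0,0],"gripper": 0.7},
    {"turn": [0,0,0],"xyz": [0,0,0],"gripper": 0.7},
    {"turn": [0,0,0],"xyz": [0,0,0],"gripper": 0.7},
    {"turn": [0,0,0],"xyz": [0,0,0],"gripper": 0.7},
  ],
)

```text
time: 16.57
eef_pos: [0.6873, 0.0403, 0.1861]
eef_rot: [-2.38, -2.05, 0.001]
wrist_force: [-0.4, -0.3, -1.3]
finger_gap: 0.0597
```

```bash
python3 go.py .6925 .037 .074 81.5
```

```text
t 16.57 pos [0.6873 0.0403 0.1861] yaw 81.48 gap 0.0597 F [-0.42 -0.26 -1.3 ] j7 1.07
turn [-0.0008  0.0001 -0.0003] shift after turn mm [ -2.5   5.7 112.1] | before turn [ -2.5   5.7 112.1]
```

Emit:
send_rows(
  commands=[
    {"turn": [0,0,0],"xyz": [-2.5,5.7,0],"gripper": 0.7},
    {"turn": [0,0,0],"xyz": [0,0,20],"gripper": 0.7},
    {"turn": [0,0,0],"xyz": [0,0,25],"gripper": 0.7},
    {"turn": [0,0,0],"xyz": [0,0,25],"gripper": 0.7},
    {"turn": [0,0,0],"xyz": [0,0,0],"gripper": 0.7},
    {"turn": [0,0,0],"xyz": [0,0,0],"gripper": 0.7},
    {"turn": [0,0,0],"xyz": [0,0,0],"gripper": 0.7},
  ],
)

```text
time: 17.15
eef_pos: [0.6937, 0.0368, 0.1182]
eef_rot: [2.379, 2.05, 0.003]
wrist_force: [-0.7, 0.5, -0.6]
finger_gap: 0.0599
```

```bash
python3 go.py .6925 .037 .075 81.5; python3 -c "
from h import *
g=snap('scene','s9');crop(g,270,140,120,90,6,'s9c')"
```

```text
t 17.15 pos [0.6937 0.0368 0.1182] yaw 81.48 gap 0.0599 F [-0.67  0.52 -0.61] j7 1.05
turn [ 0.0022 -0.0009 -0.0003] shift after turn mm [ 0.  -1.2 43.2] | before turn [-0.  -1.3 43.2]
```

View pics/s9c.png

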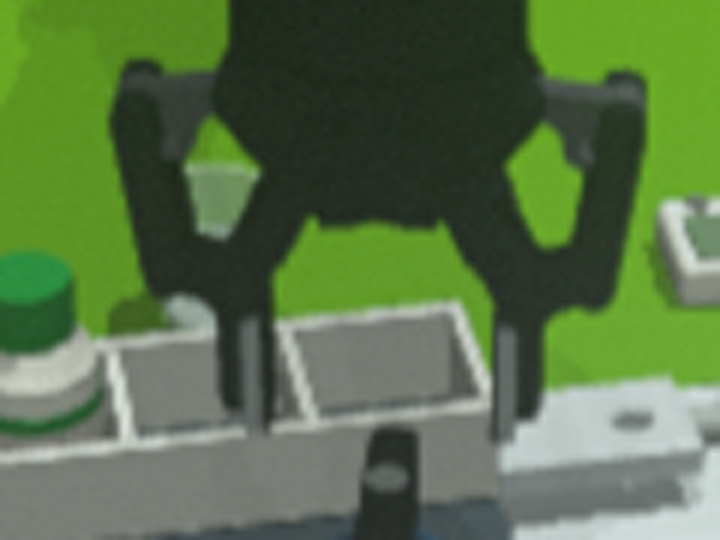

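Wing at (390,470) sits midway between the fingers at x≈250 and 505. Descend and grip.

Emit:
send_rows(
  commands=[
    {"turn": [0,0,0],"xyz": [0,-1,14],"gripper": 0.7},
    {"turn": [0,0,0],"xyz": [0,0,14],"gripper": 0.7},
    {"turn": [0,0,0],"xyz": [0,0,14],"gripper": 0.7},
    {"turn": [0,0,0],"xyz": [0,0,0],"gripper": 0.7},
    {"turn": [0,0,0],"xyz": [0,0,0],"gripper": 0.7},
    {"turn": [0,0,0],"xyz": [0,0,0],"gripper": 0},
    {"turn": [0,0,0],"xyz": [0,0,0],"gripper": 0},
    {"turn": [0,0,0],"xyz": [0,0,0],"gripper": 0},
    {"turn": [0,0,0],"xyz": [0,0,0],"gripper": 0},
    {"turn": [0,0,0],"xyz": [0,0,0],"gripper": 0},
    {"turn": [0,0,0],"xyz": [0,0,0],"gripper": 0},
    {"turn": [0,0,0],"xyz": [0,0,0],"gripper": 0},
    {"turn": [0,0,0],"xyz": [0,0,0],"gripper": 0},
  ],
  squeeze=50,
)

```text
time: 18.28
eef_pos: [0.6928, 0.038, 0.0777]
eef_rot: [2.379, 2.05, 0.006]
wrist_force: [-1.3, 0.6, 6.6]
finger_gap: 0.0129
```

```bash
python3 go.py .6925 .037 .075 81.5; python3 -c "
from h import *
print(get_obs()['ft_torque'])"
```

```text
t 18.28 pos [0.6928 0.038  0.0777] yaw 81.52 gap 0.0129 F [-1.35  0.56  6.64] j7 1.04
turn [ 0.0034 -0.002   0.0003] shift after turn mm [-1.1 -0.2  2.7] | before turn [-1.1 -0.2  2.7]
[ 0.09741012  0.29454396 -0.10644369]
```

Emit:
send_rows(
  commands=[
    {"turn": [0,0,-0.05],"xyz": [0,0,0],"gripper": 0},
    {"turn": [0,0,-0.05],"xyz": [0,0,0],"gripper": 0},
    {"turn": [0,0,0],"xyz": [0,0,0],"gripper": 0},
    {"turn": [0,0,0],"xyz": [0,0,0],"gripper": 0},
    {"turn": [0,0,0],"xyz": [0,0,0],"gripper": 0},
  ],
)

```text
time: 18.7
eef_pos: [0.6928, 0.038, 0.0777]
eef_rot: [2.272, 2.167, 0.005]
wrist_force: [-1.2, 0.0, 6.2]
finger_gap: 0.0134
```

```bash
python3 go.py .6925 .037 .075 81.5; python3 -c "
from h import *
print(get_obs()['ft_torque'])"
```

```text
t 18.7 pos [0.6928 0.038  0.0777] yaw 87.29 gap 0.0134 F [-1.2   0.01  6.18] j7 1.13
turn [ 0.0035 -0.0016  0.1011] shift after turn mm [-1.  -0.2  2.7] | before turn [-1.  -0.3  2.7]
[0.06988651 0.31916481 0.11521329]
```

Emit:
send_rows(
  commands=[
    {"turn": [0,0,0.1],"xyz": [0,0,0],"gripper": 0},
    {"turn": [0,0,0.1],"xyz": [0,0,0],"gripper": 0},
    {"turn": [0,0,0],"xyz": [0,0,0],"gripper": 0},
    {"turn": [0,0,0],"xyz": [0,0,0],"gripper": 0},
    {"turn": [0,0,0],"xyz": [0,0,0],"gripper": 0},
  ],
)

```text
time: 19.12
eef_pos: [0.6929, 0.0382, 0.0777]
eef_rot: [2.476, 1.931, 0.006]
wrist_force: [-1.0, 1.1, 6.0]
finger_gap: 0.0131
```

```bash
python3 go.py .6925 .037 .075 81.5; python3 -c "
from h import *
print(get_obs()['ft_torque'])"
```

```text
t 19.12 pos [0.6929 0.0382 0.0777] yaw 75.92 gap 0.0131 F [-1.02  1.14  6.03] j7 0.95
turn [ 0.0037 -0.0018 -0.0973] shift after turn mm [-1.2 -0.2  2.7] | before turn [-1.3 -0.1  2.7]
[0.01431156 0.24713604 0.29238526]
```

Emit:
send_rows(
  commands=[
    {"turn": [0,0,0.05],"xyz": [0,0,0],"gripper": 0},
    {"turn": [0,0,0.05],"xyz": [0,0,0],"gripper": 0},
    {"turn": [0,0,0],"xyz": [0,0,0],"gripper": 0},
    {"turn": [0,0,0],"xyz": [0,0,0],"gripper": 0},
    {"turn": [0,0,0],"xyz": [0,0,0],"gripper": 0},
  ],
)

```text
time: 19.53
eef_pos: [0.6931, 0.0386, 0.0777]
eef_rot: [2.564, 1.811, 0.007]
wrist_force: [-0.6, 0.1, 6.6]
finger_gap: 0.013
```

```bash
python3 go.py .6925 .037 .075 81.5; python3 -c "
from h import *
print(get_obs()['ft_torque'])
g=snap('scene','s10');crop(g,290,170,90,70,8,'s10c')"
```

```text
t 19.53 pos [0.6931 0.0386 0.0777] yaw 70.47 gap 0.013 F [-0.61  0.07  6.55] j7 0.86
turn [ 0.0046 -0.0015 -0.1925] shift after turn mm [-1.7 -0.4  2.7] | before turn [-1.7 -0.1  2.7]
[-0.18135205  0.2189853   1.4930081 ]
```

View pics/s10c.png

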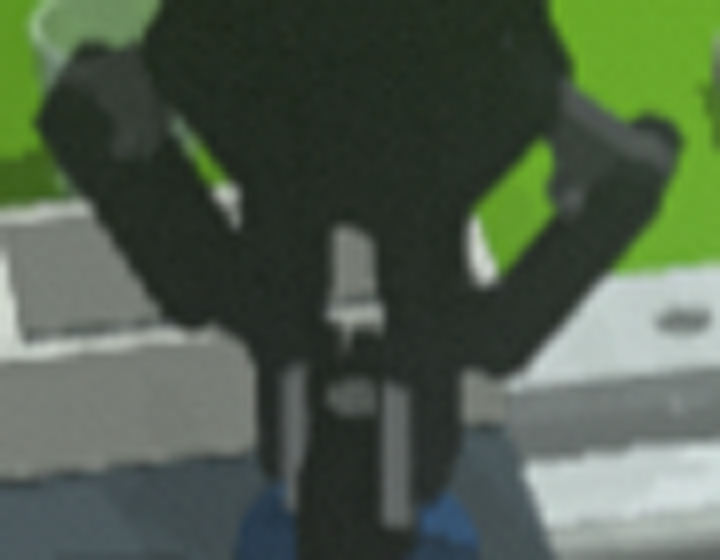

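Clockwise builds to 1.5 N m, so that is the stop, and anticlockwise gives freely. I'll slacken it anticlockwise.

Emit:
send_rows(
  commands=[
    {"turn": [0,0,-0.06],"xyz": [0,0,0],"gripper": 0},
    {"turn": [0,0,-0.12],"xyz": [0,0,0],"gripper": 0},
    {"turn": [0,0,-0.12],"xyz": [0,0,0],"gripper": 0},
    {"turn": [0,0,-0.12],"xyz": [0,0,0],"gripper": 0},
    {"turn": [0,0,-0.12],"xyz": [0,0,0],"gripper": 0},
    {"turn": [0,0,-0.12],"xyz": [0,0,0],"gripper": 0},
    {"turn": [0,0,-0.12],"xyz": [0,0,0],"gripper": 0},
    {"turn": [0,0,-0.12],"xyz": [0,0,0],"gripper": 0},
    {"turn": [0,0,-0.12],"xyz": [0,0,0],"gripper": 0},
    {"turn": [0,0,-0.12],"xyz": [0,0,0],"gripper": 0},
    {"turn": [0,0,-0.12],"xyz": [0,0,0],"gripper": 0},
    {"turn": [0,0,-0.12],"xyz": [0,0,0],"gripper": 0},
    {"turn": [0,0,-0.12],"xyz": [0,0,0],"gripper": 0},
    {"turn": [0,0,-0.12],"xyz": [0,0,0],"gripper": 0},
    {"turn": [0,0,-0.12],"xyz": [0,0,0],"gripper": 0},
    {"turn": [0,0,-0.12],"xyz": [0,0,0],"gripper": 0},
    {"turn": [0,0,-0.06],"xyz": [0,0,0],"gripper": 0},
    {"turn": [0,0,0],"xyz": [0,0,0],"gripper": 0},
    {"turn": [0,0,0],"xyz": [0,0,0],"gripper": 0},
    {"turn": [0,0,0],"xyz": [0,0,0],"gripper": 0},
  ],
)

```text
time: 21.25
eef_pos: [0.6935, 0.0373, 0.0777]
eef_rot: [-0.002, 3.137, 0.002]
wrist_force: [0.5, 0.2, 6.2]
finger_gap: 0.0132
```

```bash
python3 go.py .6925 .037 .075 175; python3 -c "
from h import *
print(get_obs()['ft_torque'])
g=snap('scene','s11');crop(g,270,150,120,90,6,'s11c')"
```

```text
t 21.25 pos [0.6935 0.0373 0.0777] yaw -179.94 gap 0.0132 F [0.52 0.15 6.22] j7 2.61
turn [0.0015 0.005  0.0883] shift after turn mm [ 1.  -0.4  2.7] | before turn [ 1.  -0.3  2.7]
[0.07863604 0.04357951 0.0913548 ]
```

View pics/s11c.png

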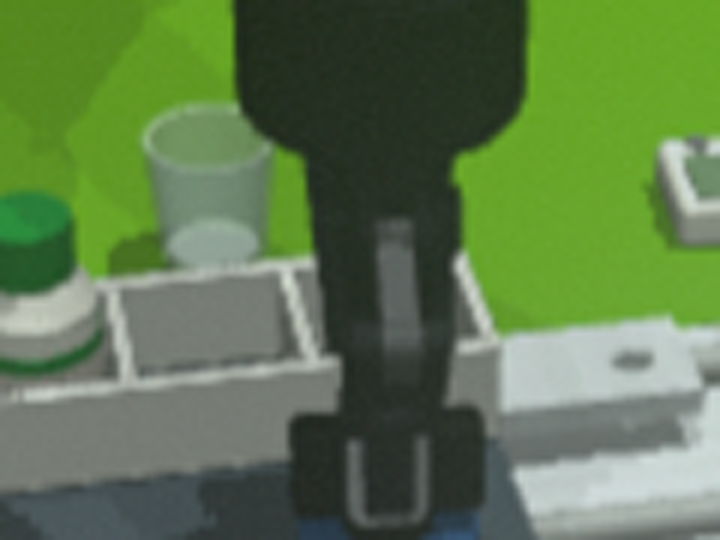

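Emit:
send_rows(
  commands=[
    {"turn": [0,0,0],"xyz": [0,0,0],"gripper": 0.4},
    {"turn": [0,0,0],"xyz": [0,0,0],"gripper": 0.4},
    {"turn": [0,0,0],"xyz": [0,0,0],"gripper": 0.4},
    {"turn": [0,0,0],"xyz": [0,0,0],"gripper": 0.4},
    {"turn": [0,0,0],"xyz": [0,0,-15],"gripper": 0.4},
    {"turn": [0,0,0],"xyz": [0,0,-30],"gripper": 0.4},
    {"turn": [0,0,0],"xyz": [0,0,-30],"gripper": 0.4},
    {"turn": [0,0,0],"xyz": [0,0,-20],"gripper": 0.4},
    {"turn": [0,0,0.12],"xyz": [0,0,0],"gripper": 0.4},
    {"turn": [0,0,0.12],"xyz": [0,0,0],"gripper": 0.4},
    {"turn": [0,0,0.12],"xyz": [0,0,0],"gripper": 0.4},
    {"turn": [0,0,0.12],"xyz": [0,0,0],"gripper": 0.4},
    {"turn": [0,0,0.12],"xyz": [0,0,0],"gripper": 0.4},
    {"turn": [0,0,0.12],"xyz": [0,0,0],"gripper": 0.4},
    {"turn": [0,0,0.12],"xyz": [0,0,0],"gripper": 0.4},
    {"turn": [0,0,0.12],"xyz": [0,0,0],"gripper": 0.4},
    {"turn": [0,0,0.12],"xyz": [0,0,0],"gripper": 0.4},
    {"turn": [0,0,0.12],"xyz": [0,0,0],"gripper": 0.4},
    {"turn": [0,0,0.12],"xyz": [0,0,0],"gripper": 0.4},
    {"turn": [0,0,0.12],"xyz": [0,0,0],"gripper": 0.4},
  ],
)

```text
time: 22.97
eef_pos: [0.6915, 0.0372, 0.1706]
eef_rot: [-2.076, -2.357, -0.001]
wrist_force: [0.1, 0.7, 0.1]
finger_gap: 0.0341
```

Emit:
send_rows(
  commands=[
    {"turn": [0,0,0.12],"xyz": [0,0,0],"gripper": 0.6},
    {"turn": [0,0,0.12],"xyz": [0,0,0],"gripper": 0.6},
    {"turn": [0,0,0.12],"xyz": [0,0,0],"gripper": 0.6},
    {"turn": [0,0,0.12],"xyz": [0,0,0],"gripper": 0.6},
    {"turn": [0,0,0.12],"xyz": [0,0,0],"gripper": 0.6},
    {"turn": [0,0,0.12],"xyz": [0,0,0],"gripper": 0.6},
    {"turn": [0,0,0.12],"xyz": [0,0,0],"gripper": 0.6},
    {"turn": [0,0,0.12],"xyz": [0,0,0],"gripper": 0.6},
    {"turn": [0,0,0.12],"xyz": [0,0,0],"gripper": 0.6},
    {"turn": [0,0,0.12],"xyz": [0,0,0],"gripper": 0.6},
    {"turn": [0,0,0.12],"xyz": [0,0,0],"gripper": 0.6},
    {"turn": [0,0,0.12],"xyz": [0,0,0],"gripper": 0.6},
    {"turn": [0,0,0.12],"xyz": [0,0,0],"gripper": 0.6},
    {"turn": [0,0,0.04],"xyz": [0,0,0],"gripper": 0.6},
    {"turn": [0,0,0],"xyz": [0,0,0],"gripper": 0.6},
    {"turn": [0,0,0],"xyz": [0,0,0],"gripper": 0.6},
    {"turn": [0,0,0],"xyz": [0,0,0],"gripper": 0.6},
  ],
)

```text
time: 24.38
eef_pos: [0.6916, 0.0372, 0.1701]
eef_rot: [-3.137, -0.164, -0.0]
wrist_force: [-0.3, -1.0, -0.2]
finger_gap: 0.0511
```

```bash
python3 go.py .6213 -.1955 .16 5.8
python3 - <<'E'
from h import *
t=snap("top","t12");crop(t,270,130,150,95,5,"t12c")
g=snap("scene","s12");crop(g,170,140,200,150,4,"s12c")
E
```

```text
t 24.38 pos [0.6916 0.0372 0.1701] yaw 5.98 gap 0.0511 F [-0.31 -0.97 -0.2 ] j7 -0.15
turn [-0.0004 -0.0001  0.0031] shift after turn mm [-93.4 224.4  10.1] | before turn [-94.1 224.1  10. ]
```

View pics/s12c.png

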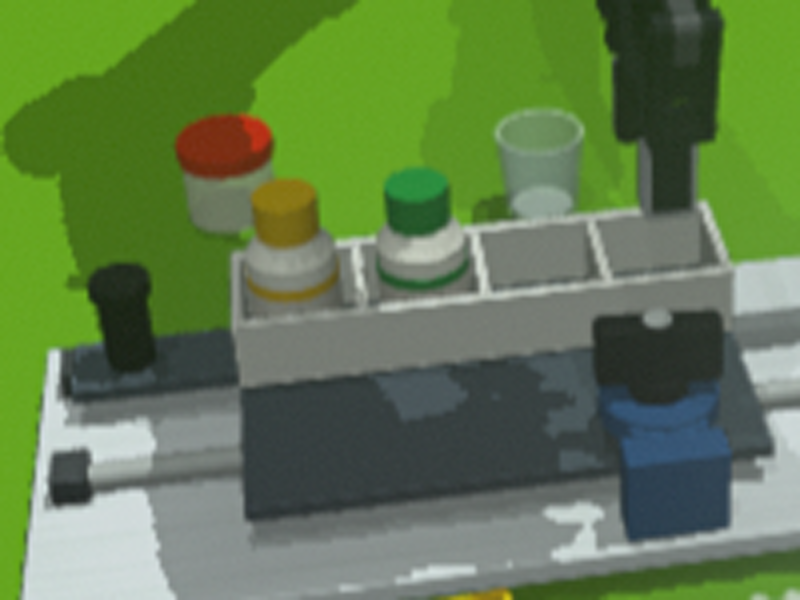

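Emit:
send_rows(
  commands=[
    {"turn": [0,0,0],"xyz": [-7,16,0],"gripper": 0.7},
    {"turn": [0,0,0],"xyz": [-13,32,0],"gripper": 0.7},
    {"turn": [0,0,0],"xyz": [-16,38,0],"gripper": 0.7},
    {"turn": [0,0,0],"xyz": [-16,38,0],"gripper": 0.7},
    {"turn": [0,0,0],"xyz": [-16,38,0],"gripper": 0.7},
    {"turn": [0,0,0],"xyz": [-13,32,0],"gripper": 0.7},
    {"turn": [0,0,0],"xyz": [-9,20,0],"gripper": 0.7},
    {"turn": [0,0,0],"xyz": [-3.5,10,0],"gripper": 0.7},
    {"turn": [0,0,0],"xyz": [0,0,20],"gripper": 0.7},
    {"turn": [0,0,0],"xyz": [0,0,20],"gripper": 0.7},
    {"turn": [0,0,0],"xyz": [0,0,10],"gripper": 0.7},
    {"turn": [0,0,0],"xyz": [0,0,0],"gripper": 0.7},
    {"turn": [0,0,0],"xyz": [0,0,0],"gripper": 0.7},
    {"turn": [0,0,0],"xyz": [0,0,0],"gripper": 0.7},
    {"turn": [0,0,0],"xyz": [0,0,0],"gripper": 0.7},
  ],
)

```text
time: 25.73
eef_pos: [0.6229, -0.1951, 0.1213]
eef_rot: [3.137, 0.163, 0.004]
wrist_force: [0.0, 0.3, -0.5]
finger_gap: 0.06
```

```bash
python3 go.py .6213 -.1955 .052 5.8
python3 - <<'E'
from h import *
g=snap("scene","s13");crop(g,140,130,120,90,6,"s13c")
E
```

```text
t 25.73 pos [ 0.6229 -0.1951  0.1213] yaw 5.94 gap 0.06 F [ 0.04  0.26 -0.47] j7 0.2
turn [ 0.0007 -0.0027  0.0025] shift after turn mm [-1.6  0.2 69.3] | before turn [-1.8  0.2 69.3]
```

View pics/s13c.png

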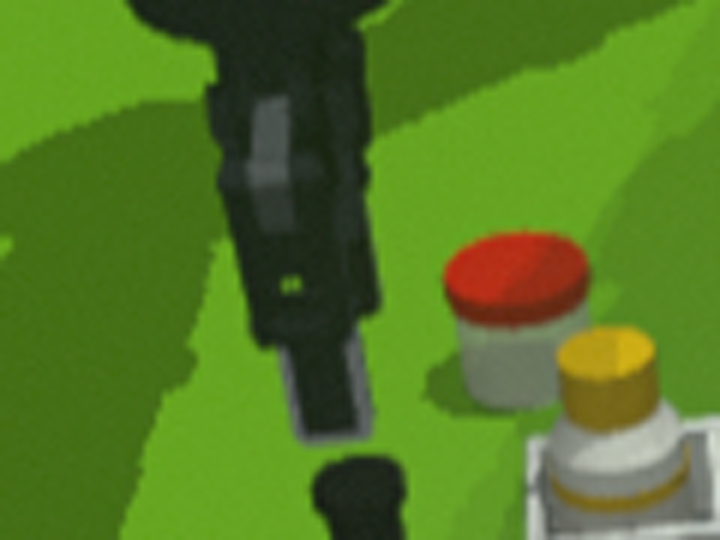

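Emit:
send_rows(
  commands=[
    {"turn": [0,0,0],"xyz": [-1.5,0,15],"gripper": 0.7},
    {"turn": [0,0,0],"xyz": [0,0,20],"gripper": 0.7},
    {"turn": [0,0,0],"xyz": [0,0,20],"gripper": 0.7},
    {"turn": [0,0,0],"xyz": [0,0,15],"gripper": 0.7},
    {"turn": [0,0,0],"xyz": [0,0,0],"gripper": 0.7},
    {"turn": [0,0,0],"xyz": [0,0,0],"gripper": 0.7},
    {"turn": [0,0,0],"xyz": [0,0,0],"gripper": 0},
    {"turn": [0,0,0],"xyz": [0,0,0],"gripper": 0},
    {"turn": [0,0,0],"xyz": [0,0,0],"gripper": 0},
    {"turn": [0,0,0],"xyz": [0,0,0],"gripper": 0},
    {"turn": [0,0,0],"xyz": [0,0,0],"gripper": 0},
    {"turn": [0,0,0],"xyz": [0,0,0],"gripper": 0},
    {"turn": [0,0,0],"xyz": [0,0,0],"gripper": 0},
  ],
  squeeze=40,
)

```text
time: 26.87
eef_pos: [0.6228, -0.1958, 0.0519]
eef_rot: [3.136, 0.162, 0.01]
wrist_force: [3.9, 0.9, 5.3]
finger_gap: 0.0254
```

```bash
python3 go.py .6213 -.1955 .050 5.8
```

```text
t 26.87 pos [ 0.6228 -0.1958  0.0519] yaw 5.9 gap 0.0254 F [3.85 0.92 5.31] j7 0.18
turn [ 0.0015 -0.006   0.0017] shift after turn mm [-1.5 -0.5  1.9] | before turn [-1.5 -0.5  1.9]
```

Emit:
send_rows(
  commands=[
    {"turn": [0,0,0],"xyz": [0,-3,0],"gripper": 0},
    {"turn": [0,0,0],"xyz": [0,-6,0],"gripper": 0},
    {"turn": [0,0,0],"xyz": [0,-8,0],"gripper": 0},
    {"turn": [0,0,0],"xyz": [0,-8,0],"gripper": 0},
    {"turn": [0,0,0],"xyz": [0,-8,0],"gripper": 0},
    {"turn": [0,0,0],"xyz": [0,-8,0],"gripper": 0},
    {"turn": [0,0,0],"xyz": [0,-8,0],"gripper": 0},
    {"turn": [0,0,0],"xyz": [0,-8,0],"gripper": 0},
    {"turn": [0,0,0],"xyz": [0,-8,0],"gripper": 0},
    {"turn": [0,0,0],"xyz": [0,-8,0],"gripper": 0},
    {"turn": [0,0,0],"xyz": [0,-8,0],"gripper": 0},
    {"turn": [0,0,0],"xyz": [0,-8,0],"gripper": 0},
    {"turn": [0,0,0],"xyz": [0,-8,0],"gripper": 0},
    {"turn": [0,0,0],"xyz": [0,-7,0],"gripper": 0},
    {"turn": [0,0,0],"xyz": [0,-4,0],"gripper": 0},
    {"turn": [0,0,0],"xyz": [0,-2,0],"gripper": 0},
    {"turn": [0,0,0],"xyz": [0,0,0],"gripper": 0},
    {"turn": [0,0,0],"xyz": [0,0,0],"gripper": 0},
    {"turn": [0,0,0],"xyz": [0,0,0],"gripper": 0},
  ],
)

```text
time: 28.45
eef_pos: [0.6113, -0.0869, 0.0519]
eef_rot: [3.136, 0.161, 0.009]
wrist_force: [3.3, 0.1, 6.5]
finger_gap: 0.0262
```

```bash
python3 go.py .6107 -.0751 .050 5.8;  python3 - <<'E'
from h import *
g=snap("scene","s14");crop(g,220,130,250,140,3.2,"s14c");crop(g,390,170,80,60,10,"s14d")
t=snap("top","t14");crop(t,180,170,80,60,10,"t14d")
E
```

```text
t 28.45 pos [ 0.6113 -0.0869  0.0519] yaw 5.88 gap 0.0262 F [3.27 0.15 6.52] j7 -0.0
turn [ 0.0017 -0.0054  0.0014] shift after turn mm [  0.6 -11.8   1.9] | before turn [  0.6 -11.8   1.8]
```

View pics/s14c.png

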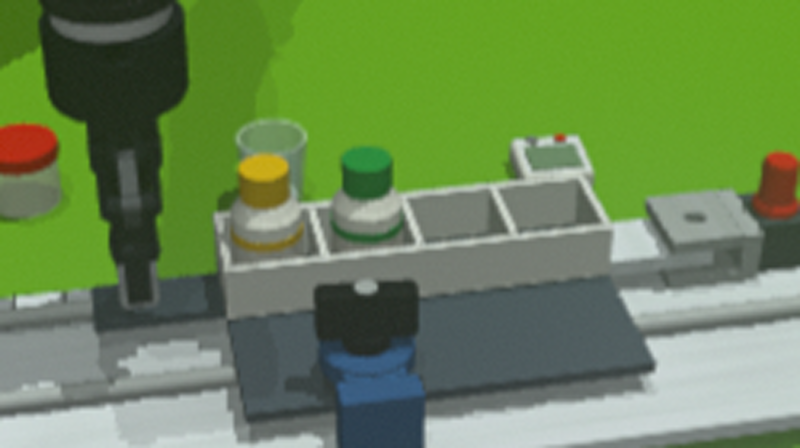

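View pics/s14d.png

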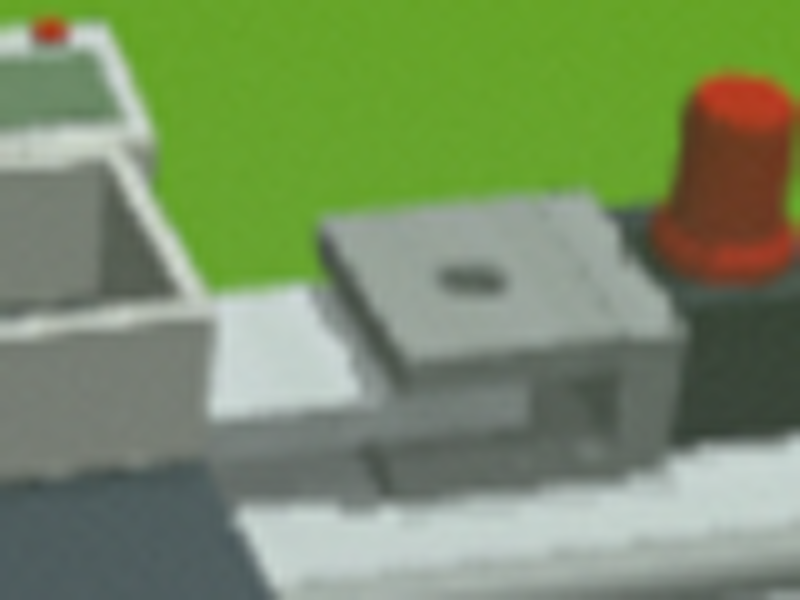

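View pics/t14d.png

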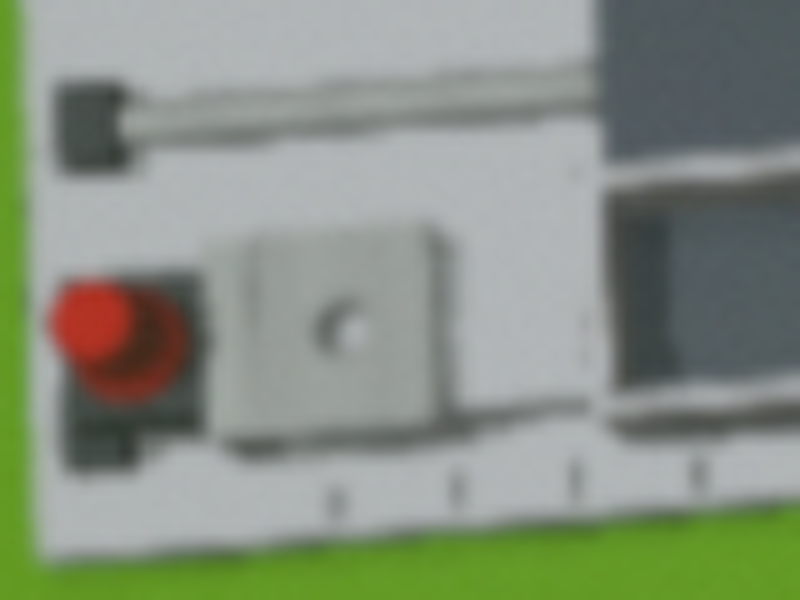

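Emit:
send_rows(
  commands=[
    {"turn": [0,0,0],"xyz": [0,-3,0],"gripper": 0},
    {"turn": [0,0,0],"xyz": [0,-4,0],"gripper": 0},
    {"turn": [0,0,0],"xyz": [0,-3,0],"gripper": 0},
    {"turn": [0,0,0],"xyz": [0,-1.8,0],"gripper": 0},
    {"turn": [0,0,0],"xyz": [0,0,0],"gripper": 0},
    {"turn": [0,0,0],"xyz": [0,0,0],"gripper": 0},
    {"turn": [0,0,0],"xyz": [0,0,0],"gripper": 0},
    {"turn": [0,0,0],"xyz": [0,0,0],"gripper": 0},
  ],
)

```text
time: 29.22
eef_pos: [0.6101, -0.0758, 0.0519]
eef_rot: [3.135, 0.16, 0.009]
wrist_force: [3.4, -1.2, 7.2]
finger_gap: 0.0257
```

```bash
python3 go.py .6107 -.0751 .050 5.8;  python3 - <<'E'
from h import *
g=snap("scene","s15");crop(g,420,180,40,30,20,"s15d")
t=snap("top","t15");crop(t,180,170,80,60,10,"t15d");crop(t,200,190,30,24,25,"t15e")
E
```

```text
t 29.22 pos [ 0.6101 -0.0758  0.0519] yaw 5.85 gap 0.0257 F [ 3.39 -1.25  7.2 ] j7 -0.02
turn [ 0.0024 -0.0054  0.0009] shift after turn mm [ 0.6 -0.6  1.9] | before turn [ 0.6 -0.6  1.9]
```

View pics/s15d.png

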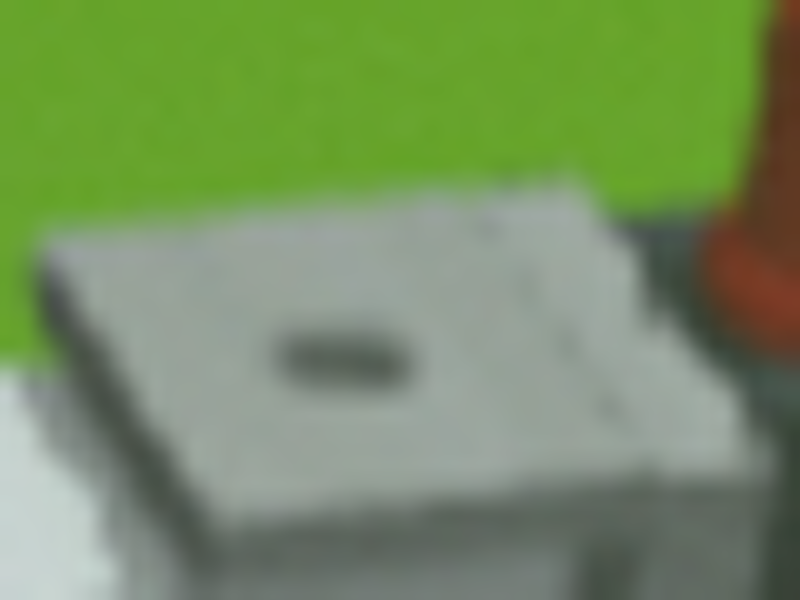

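View pics/t15e.png

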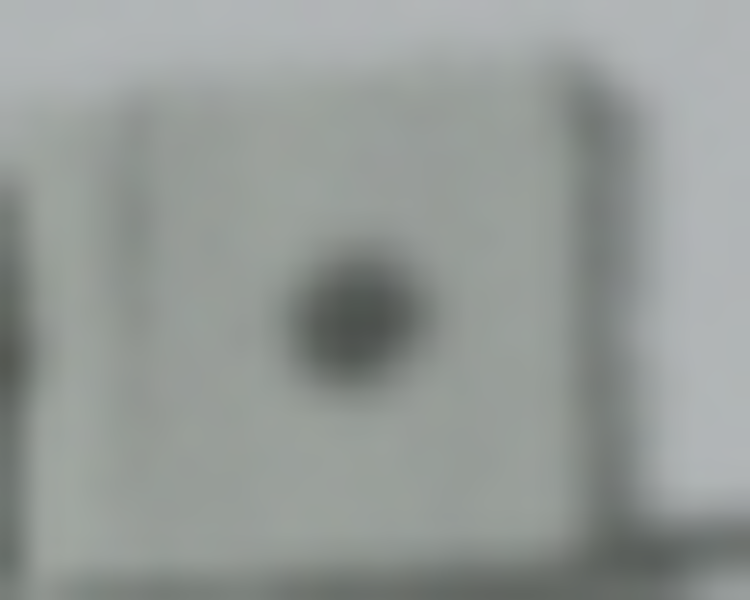

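View pics/t15d.png

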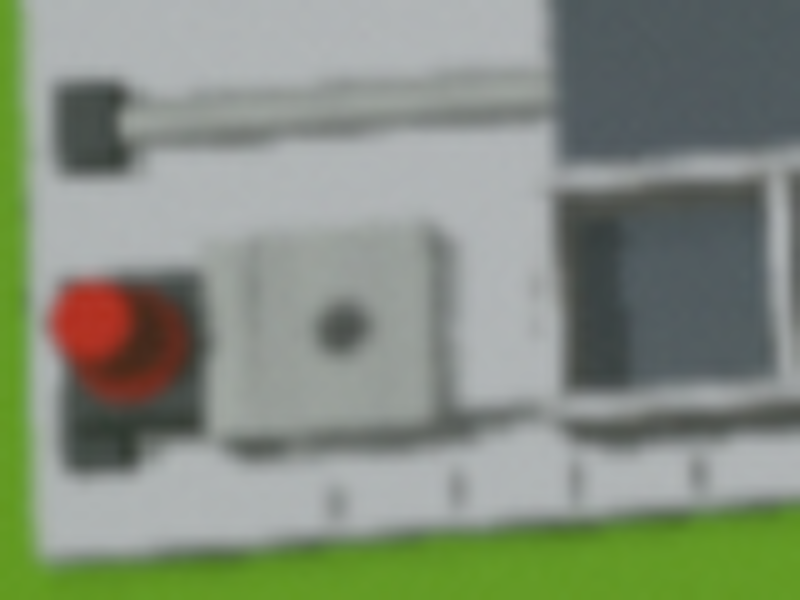

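Emit:
send_rows(
  commands=[
    {"turn": [0,0,0],"xyz": [0,-0.7,0],"gripper": 0},
    {"turn": [0,0,0],"xyz": [0,0,0],"gripper": 0},
    {"turn": [0,0,0],"xyz": [0,0,0],"gripper": 0},
    {"turn": [0,0,0],"xyz": [0,0,0],"gripper": 0.7},
    {"turn": [0,0,0],"xyz": [0,0,0],"gripper": 0.7},
    {"turn": [0,0,0],"xyz": [0,0,0],"gripper": 0.7},
    {"turn": [0,0,0],"xyz": [0,0,0],"gripper": 0.7},
    {"turn": [0,0,0],"xyz": [0,0,0],"gripper": 0.7},
    {"turn": [0,0,0],"xyz": [0,0,-20],"gripper": 0.7},
    {"turn": [0,0,0],"xyz": [0,0,-35],"gripper": 0.7},
    {"turn": [0,0,0],"xyz": [0,0,-35],"gripper": 0.7},
    {"turn": [0,0,0],"xyz": [0,0,-30],"gripper": 0.7},
    {"turn": [0,0,0],"xyz": [0,0,-15],"gripper": 0.7},
    {"turn": [0,0,0],"xyz": [0,0,0],"gripper": 0.7},
    {"turn": [0,0,0],"xyz": [0,0,0],"gripper": 0.7},
    {"turn": [0,0,0],"xyz": [0,0,0],"gripper": 0.7},
  ],
)

```text
time: 30.65
eef_pos: [0.6063, -0.074, 0.1829]
eef_rot: [-3.137, -0.161, 0.005]
wrist_force: [0.3, 0.5, -0.1]
finger_gap: 0.0596
```

```bash
python3 go.py .5710 .2945 .17 5.8;  python3 - <<'E'
from blobs import *
g=snap("scene","s16");crop(g,420,180,40,30,20,"s16d");crop(g,220,130,250,140,3.2,"s16c")
t=snap("top","t16");crop(t,200,190,30,24,25,"t16e");crop(t,170,130,210,100,3.8,"t16c")
print(onz("top",[(213.9,202.4)],.058),onz("scene",[(436.8,197.4)],.058))
# dark hole centroids
for n,f,(x,y,w,h),z in(("top",t,(207,196,14,13),.058),("scene",g,(430,192,14,11),.058)):
    gr=f[y:y+h,x:x+w].mean(2); wt=np.clip(gr.max()-35-gr,0,None); yy,xx=np.mgrid[y:y+h,x:x+w]; c=(float((wt*xx).sum()/wt.sum()),float((wt*yy).sum()/wt.sum())); print(n,c,onz(n,[c],z))
E
```

```text
t 30.65 pos [ 0.6063 -0.074   0.1829] yaw 5.89 gap 0.0596 F [ 0.26  0.53 -0.15] j7 0.03
turn [-0.0004  0.0034  0.0016] shift after turn mm [   2.1 -370.2   12.9] | before turn [   2.7 -370.2   13.1]
[[0.5764 0.2441 0.058 ]] [[0.5746 0.2454 0.058 ]]
top (213.81456043956044, 202.41483516483515) [[0.5764 0.2443 0.058 ]]
scene (436.76423690205013, 197.53644646924832) [[0.5751 0.2452 0.058 ]]
```

View pics/t16c.png

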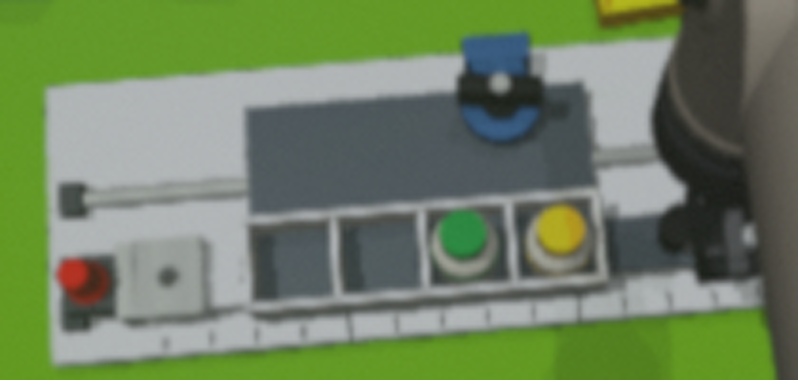

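View pics/t16e.png

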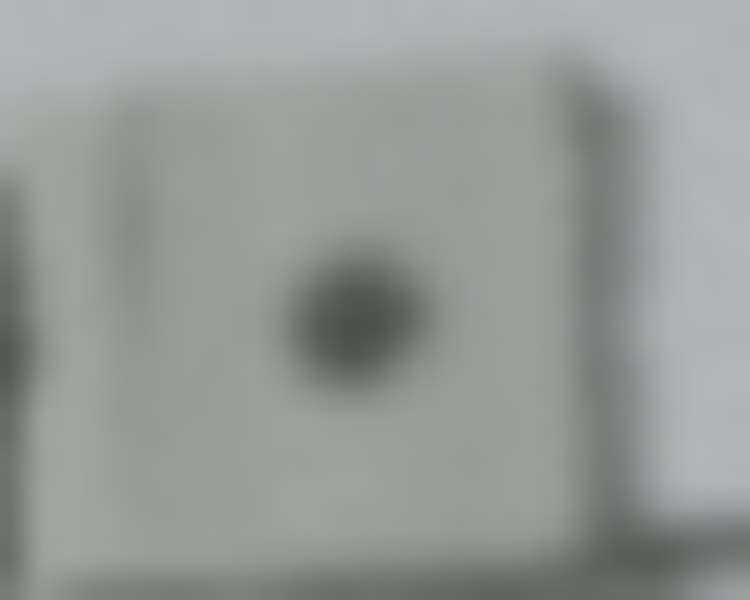

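View pics/s16d.png

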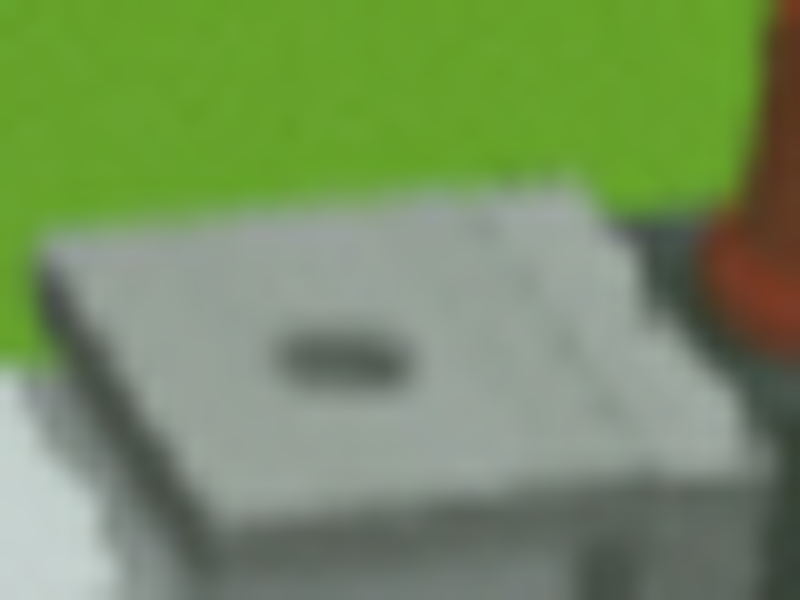

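Emit:
send_rows(
  commands=[
    {"turn": [0,0,0],"xyz": [0,-15,0],"gripper": 0.7},
    {"turn": [0,0,0],"xyz": [0,-30,0],"gripper": 0.7},
    {"turn": [0,0,0],"xyz": [0,-36,0],"gripper": 0.7},
    {"turn": [0,0,0],"xyz": [0,-36,0],"gripper": 0.7},
    {"turn": [0,0,0],"xyz": [0,-36,0],"gripper": 0.7},
    {"turn": [0,0,0],"xyz": [0,-36,0],"gripper": 0.7},
    {"turn": [0,0,0],"xyz": [0,-36,0],"gripper": 0.7},
    {"turn": [0,0,0],"xyz": [0,-36,0],"gripper": 0.7},
    {"turn": [0,0,0],"xyz": [0,-36,0],"gripper": 0.7},
    {"turn": [0,0,0],"xyz": [0,-30,0],"gripper": 0.7},
    {"turn": [0,0,0],"xyz": [0,-24,0],"gripper": 0.7},
    {"turn": [0,0,0],"xyz": [0,-12,0],"gripper": 0.7},
    {"turn": [0,0,0],"xyz": [0,-6,0],"gripper": 0.7},
    {"turn": [0,0,0],"xyz": [0,0,15],"gripper": 0.7},
    {"turn": [0,0,0],"xyz": [0,0,20],"gripper": 0.7},
    {"turn": [0,0,0],"xyz": [0,0,15],"gripper": 0.7},
    {"turn": [0,0,0],"xyz": [0,0,0],"gripper": 0.7},
    {"turn": [0,0,0],"xyz": [0,0,0],"gripper": 0.7},
    {"turn": [0,0,0],"xyz": [0,0,0],"gripper": 0.7},
    {"turn": [0,0,0],"xyz": [0,0,0],"gripper": 0.7},
  ],
)

```text
time: 32.42
eef_pos: [0.5708, 0.2929, 0.1361]
eef_rot: [-3.137, -0.16, -0.004]
wrist_force: [0.8, -0.3, 0.3]
finger_gap: 0.0598
```

```bash
python3 go.py .5711 .2950 .068 5.8;  python3 - <<'E'
from h import *
g=snap("scene","s17");crop(g,400,110,100,100,6,"s17c")
E
```

```text
t 32.42 pos [0.5708 0.2929 0.1361] yaw 5.82 gap 0.0598 F [ 0.75 -0.3   0.29] j7 -0.61
turn [-0.0007 -0.0023  0.0004] shift after turn mm [ 0.5 -2.  68.1] | before turn [ 0.3 -2.  68.1]
```

View pics/s17c.png

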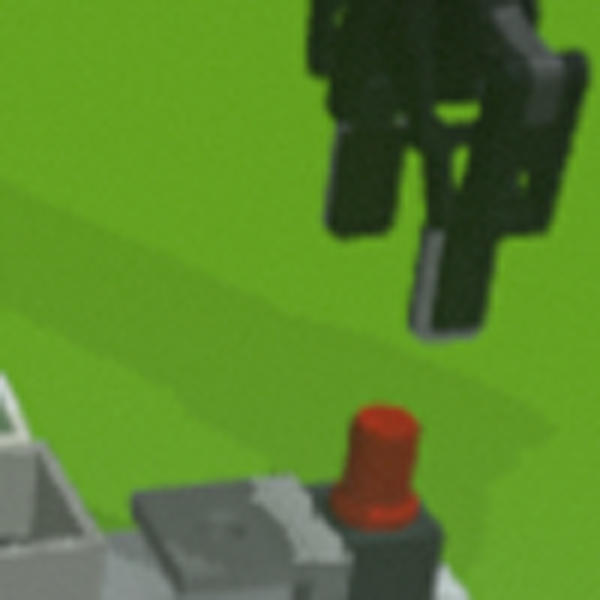

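Run:
```python
from h import *
print(proj("scene",[[.5711,.2953,.092]]),proj("top",[[.5711,.2953,.092]]),onz("scene",[((388.5)/6-.5+400,(422.5)/6-.5+110)],.092))
t=cv2.imread("pics/t16.png")[:,:,::-1];crop(t,180,190,25,25,20,"t16p")
```

```text
[[464.15802935 180.1383736 ]] [[188.28838111 201.45707604]] [[0.57033277 0.29571184 0.092     ]]
```

View pics/t16p.png

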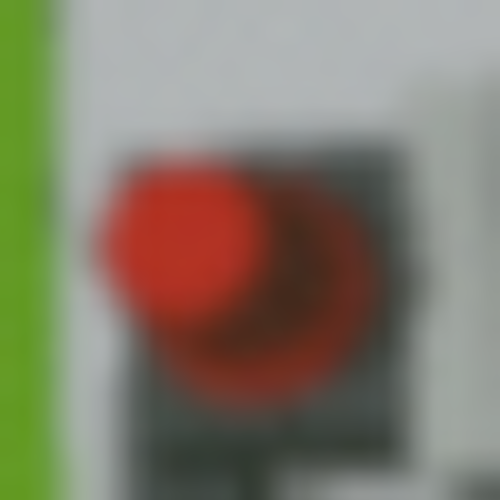

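Emit:
send_rows(
  commands=[
    {"turn": [0,0,0],"xyz": [0.3,-2.2,14],"gripper": 0.7},
    {"turn": [0,0,0],"xyz": [0,0,20],"gripper": 0.7},
    {"turn": [0,0,0],"xyz": [0,0,20],"gripper": 0.7},
    {"turn": [0,0,0],"xyz": [0,0,13],"gripper": 0.7},
    {"turn": [0,0,0],"xyz": [0,0,0],"gripper": 0.7},
    {"turn": [0,0,0],"xyz": [0,0,0],"gripper": 0.7},
    {"turn": [0,0,0],"xyz": [0,0,0],"gripper": 0},
    {"turn": [0,0,0],"xyz": [0,0,0],"gripper": 0},
    {"turn": [0,0,0],"xyz": [0,0,0],"gripper": 0},
    {"turn": [0,0,0],"xyz": [0,0,0],"gripper": 0},
    {"turn": [0,0,0],"xyz": [0,0,0],"gripper": 0},
    {"turn": [0,0,0],"xyz": [0,0,0],"gripper": 0},
    {"turn": [0,0,0],"xyz": [0,0,0],"gripper": 0},
  ],
  squeeze=40,
)

```text
time: 33.55
eef_pos: [0.5708, 0.2961, 0.0693]
eef_rot: [-3.136, -0.161, -0.004]
wrist_force: [-0.7, 0.1, 5.0]
finger_gap: 0.0204
```

```bash
python3 go.py .5711 .2953 .068 5.8
```

```text
t 33.55 pos [0.5708 0.2961 0.0693] yaw 5.88 gap 0.0204 F [-0.7   0.08  5.04] j7 -0.64
turn [-0.0012 -0.0029  0.0015] shift after turn mm [0.2 0.8 1.3] | before turn [0.2 0.8 1.3]
```

Emit:
send_rows(
  commands=[
    {"turn": [0,0,0],"xyz": [0,0,-8],"gripper": 0},
    {"turn": [0,0,0],"xyz": [0,0,-15],"gripper": 0},
    {"turn": [0,0,0],"xyz": [0,0,-15],"gripper": 0},
    {"turn": [0,0,0],"xyz": [0,0,-7],"gripper": 0},
    {"turn": [0,0,0],"xyz": [0,10,0],"gripper": 0},
    {"turn": [0,0,0],"xyz": [0,16,0],"gripper": 0},
    {"turn": [0,0,0],"xyz": [0,16,0],"gripper": 0},
    {"turn": [0,0,0],"xyz": [0,9,0],"gripper": 0},
    {"turn": [0,0,0],"xyz": [0,0,0],"gripper": 0},
    {"turn": [0,0,0],"xyz": [0,0,0],"gripper": 0},
    {"turn": [0,0,0],"xyz": [0,0,0],"gripper": 0},
    {"turn": [0,0,0],"xyz": [0,0,0],"gripper": 0},
  ],
)

```text
time: 34.55
eef_pos: [0.5743, 0.2463, 0.1126]
eef_rot: [-3.136, -0.164, 0.001]
wrist_force: [1.1, 0.1, -0.2]
finger_gap: 0.0201
```

```bash
python3 go.py .5759 .2454 .0692 5.88;  python3 - <<'E'
from h import *
g=snap("scene","s18");crop(g,400,130,80,80,8,"s18c")
E
```

```text
t 34.55 pos [0.5743 0.2463 0.1126] yaw 6.0 gap 0.0201 F [ 1.11  0.08 -0.16] j7 -0.55
turn [-0.0014  0.0005  0.0022] shift after turn mm [ 1.5  1.1 43.4] | before turn [ 1.5  1.1 43.4]
```

View pics/s18c.png

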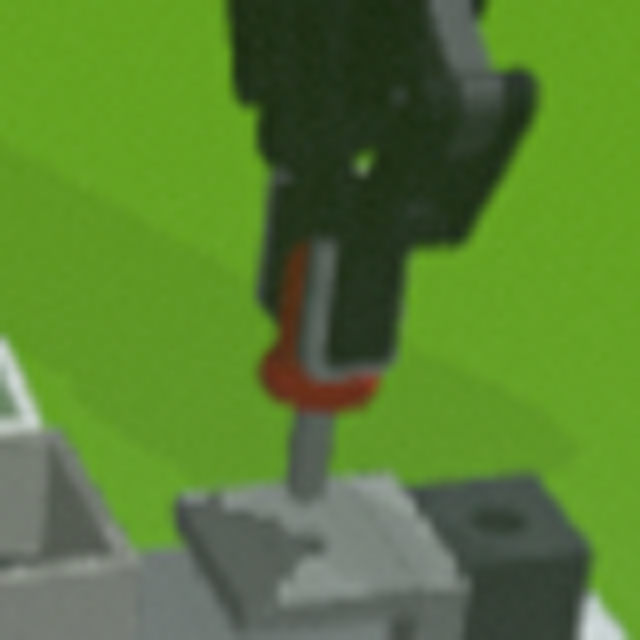

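Emit:
send_rows(
  commands=[
    {"turn": [0,0,0.002],"xyz": [1.5,1.1,0],"gripper": 0},
    {"turn": [0,0,0],"xyz": [0,0,5],"gripper": 0},
    {"turn": [0,0,0],"xyz": [0,0,3],"gripper": 0},
    {"turn": [0,0,0],"xyz": [0,0,0],"gripper": 0},
    {"turn": [0,0,0],"xyz": [0,0,0],"gripper": 0},
    {"turn": [0,0,0],"xyz": [0,0,0],"gripper": 0},
    {"turn": [0,0,0],"xyz": [0,0,0],"gripper": 0},
  ],
)

```text
time: 35.18
eef_pos: [0.5767, 0.2438, 0.1048]
eef_rot: [-3.137, -0.158, -0.0]
wrist_force: [0.5, 0.3, -1.1]
finger_gap: 0.0205
```

```bash
python3 go.py .5759 .2454 .0692 5.88
```

```text
t 35.18 pos [0.5767 0.2438 0.1048] yaw 5.78 gap 0.0205 F [ 0.45  0.35 -1.06] j7 -0.55
turn [-0.0001 -0.0002 -0.0018] shift after turn mm [-0.6 -1.7 35.6] | before turn [-0.6 -1.7 35.6]
```

Emit:
send_rows(
  commands=[
    {"turn": [0,0,0],"xyz": [0,0,0],"gripper": 0},
    {"turn": [0,0,0],"xyz": [0,0,0],"gripper": 0},
    {"turn": [0,0,0],"xyz": [0,0,0],"gripper": 0},
    {"turn": [0,0,0],"xyz": [0,0,0],"gripper": 0},
  ],
)

```text
time: 35.52
eef_pos: [0.5767, 0.2437, 0.1048]
eef_rot: [-3.138, -0.158, -0.0]
wrist_force: [-0.8, 0.5, -1.1]
finger_gap: 0.0204
```

```bash
python3 go.py .5759 .2454 .0692 5.88
```

```text
t 35.52 pos [0.5767 0.2437 0.1048] yaw 5.77 gap 0.0204 F [-0.78  0.5  -1.08] j7 -0.55
turn [-0.     -0.0001 -0.0019] shift after turn mm [-0.6 -1.8 35.6] | before turn [-0.6 -1.8 35.6]
```

Emit:
send_rows(
  commands=[
    {"turn": [0,0,0],"xyz": [-0.6,-1.8,0],"gripper": 0},
    {"turn": [0,0,0],"xyz": [0,0,3],"gripper": 0},
    {"turn": [0,0,0],"xyz": [0,0,0],"gripper": 0},
    {"turn": [0,0,0],"xyz": [0,0,0],"gripper": 0},
    {"turn": [0,0,0],"xyz": [0,0,0],"gripper": 0},
    {"turn": [0,0,0],"xyz": [0,0,0],"gripper": 0},
    {"turn": [0,0,0],"xyz": [0,0,0],"gripper": 0},
    {"turn": [0,0,0],"xyz": [0,0,0],"gripper": 0},
  ],
)

```text
time: 36.18
eef_pos: [0.5759, 0.2454, 0.1018]
eef_rot: [-3.138, -0.158, -0.0]
wrist_force: [0.4, -0.8, -1.0]
finger_gap: 0.0198
```

```bash
python3 go.py .5759 .2454 .0692 5.88;  python3 - <<'E'
from h import *
g=snap("scene","s19");crop(g,415,150,50,60,10,"s19c")
E
```

```text
t 36.18 pos [0.5759 0.2454 0.1018] yaw 5.77 gap 0.0198 F [ 0.43 -0.84 -1.01] j7 -0.56
turn [-0.     -0.0002 -0.0019] shift after turn mm [-0.   0.  32.6] | before turn [-0.   0.  32.6]
```

View pics/s19c.png

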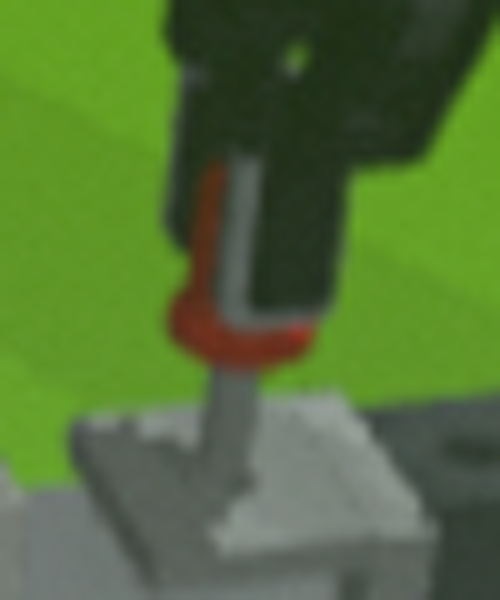

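Emit:
send_rows(
  commands=[
    {"turn": [0,0,0],"xyz": [0,0,2],"gripper": 0},
    {"turn": [0,0,0],"xyz": [0,0,2],"gripper": 0},
    {"turn": [0,0,0],"xyz": [0,0,2],"gripper": 0},
    {"turn": [0,0,0],"xyz": [0,0,0],"gripper": 0},
    {"turn": [0,0,0],"xyz": [0,0,0],"gripper": 0},
    {"turn": [0,0,0],"xyz": [0,0,0],"gripper": 0},
  ],
)

```text
time: 36.73
eef_pos: [0.5759, 0.2454, 0.0956]
eef_rot: [-3.138, -0.158, 0.0]
wrist_force: [0.6, -0.1, -0.8]
finger_gap: 0.0203
```

Emit:
send_rows(
  commands=[
    {"turn": [0,0,0],"xyz": [0,0,2],"gripper": 0},
    {"turn": [0,0,0],"xyz": [0,0,2],"gripper": 0},
    {"turn": [0,0,0],"xyz": [0,0,2],"gripper": 0},
    {"turn": [0,0,0],"xyz": [0,0,2],"gripper": 0},
    {"turn": [0,0,0],"xyz": [0,0,2],"gripper": 0},
    {"turn": [0,0,0],"xyz": [0,0,0],"gripper": 0},
    {"turn": [0,0,0],"xyz": [0,0,0],"gripper": 0},
    {"turn": [0,0,0],"xyz": [0,0,0],"gripper": 0},
  ],
)

```text
time: 37.4
eef_pos: [0.5759, 0.2455, 0.0857]
eef_rot: [-3.138, -0.158, -0.0]
wrist_force: [-0.6, 0.0, -0.5]
finger_gap: 0.0207
```

Tip is at z≈0.042, already inside the tongue with no resistance. Going on down.

Emit:
send_rows(
  commands=[
    {"turn": [0,0,0],"xyz": [0,0,3],"gripper": 0},
    {"turn": [0,0,0],"xyz": [0,0,3],"gripper": 0},
    {"turn": [0,0,0],"xyz": [0,0,3],"gripper": 0},
    {"turn": [0,0,0],"xyz": [0,0,3],"gripper": 0},
    {"turn": [0,0,0],"xyz": [0,0,2],"gripper": 0},
    {"turn": [0,0,0],"xyz": [0,0,1.5],"gripper": 0},
    {"turn": [0,0,0],"xyz": [0,0,0],"gripper": 0},
    {"turn": [0,0,0],"xyz": [0,0,0],"gripper": 0},
    {"turn": [0,0,0],"xyz": [0,0,0],"gripper": 0},
  ],
)

```text
time: 38.15
eef_pos: [0.5759, 0.2454, 0.0703]
eef_rot: [3.138, 0.158, 0.0]
wrist_force: [-0.1, 0.1, -0.7]
finger_gap: 0.0204
```

```bash
python3 go.py .5759 .2454 .0692 5.88;  python3 - <<'E'
from h import *
g=snap("scene","s20");crop(g,415,150,60,60,10,"s20c")
E
```

```text
t 38.15 pos [0.5759 0.2454 0.0703] yaw 5.78 gap 0.0204 F [-0.09  0.1  -0.72] j7 -0.57
turn [ 0.0001 -0.0001 -0.0018] shift after turn mm [0.  0.  1.1] | before turn [0.  0.  1.1]
```

View pics/s20c.png

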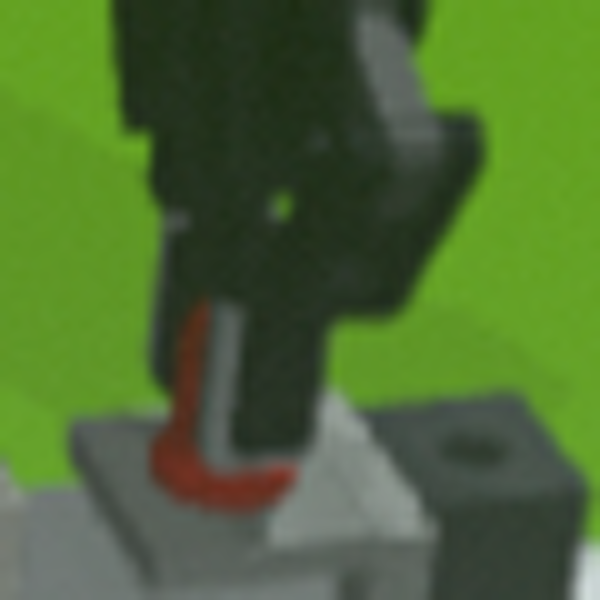

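Nearly home. I'll press the last millimetre, then release and lift.

Emit:
send_rows(
  commands=[
    {"turn": [0,0,0],"xyz": [0,0,1],"gripper": 0},
    {"turn": [0,0,0],"xyz": [0,0,0.6],"gripper": 0},
    {"turn": [0,0,0],"xyz": [0,0,0],"gripper": 0},
    {"turn": [0,0,0],"xyz": [0,0,0],"gripper": 0},
    {"turn": [0,0,0],"xyz": [0,0,0],"gripper": 0.6},
    {"turn": [0,0,0],"xyz": [0,0,0],"gripper": 0.6},
    {"turn": [0,0,0],"xyz": [0,0,0],"gripper": 0.6},
    {"turn": [0,0,0],"xyz": [0,0,0],"gripper": 0.6},
    {"turn": [0,0,0],"xyz": [0,0,-15],"gripper": 0.6},
    {"turn": [0,0,0],"xyz": [0,0,-30],"gripper": 0.6},
    {"turn": [0,0,0],"xyz": [0,0,-35],"gripper": 0.6},
    {"turn": [0,0,0],"xyz": [0,0,-25],"gripper": 0.6},
    {"turn": [0,0,0],"xyz": [0,0,0],"gripper": 0.6},
    {"turn": [0,0,0],"xyz": [0,0,0],"gripper": 0.6},
    {"turn": [0,0,0],"xyz": [0,0,0],"gripper": 0.6},
  ],
)

```text
time: 39.45
eef_pos: [0.5754, 0.2451, 0.1727]
eef_rot: [3.137, 0.158, -0.002]
wrist_force: [-0.6, -0.1, -0.5]
finger_gap: 0.0513
```

```bash
python3 go.py .6935 .0373 .17 0;  python3 - <<'E'
from h import *
g=snap("scene","s21");crop(g,390,130,90,90,8,"s21c");crop(g,210,130,200,140,4,"s21k")
E
```

```text
t 39.45 pos [0.5754 0.2451 0.1727] yaw 5.78 gap 0.0513 F [-0.6  -0.1  -0.55] j7 -0.53
turn [0.0008 0.0013 0.1009] shift after turn mm [118.1 207.8   2.7] | before turn [ 96.6 218.6   2.8]
```

View pics/s21c.png

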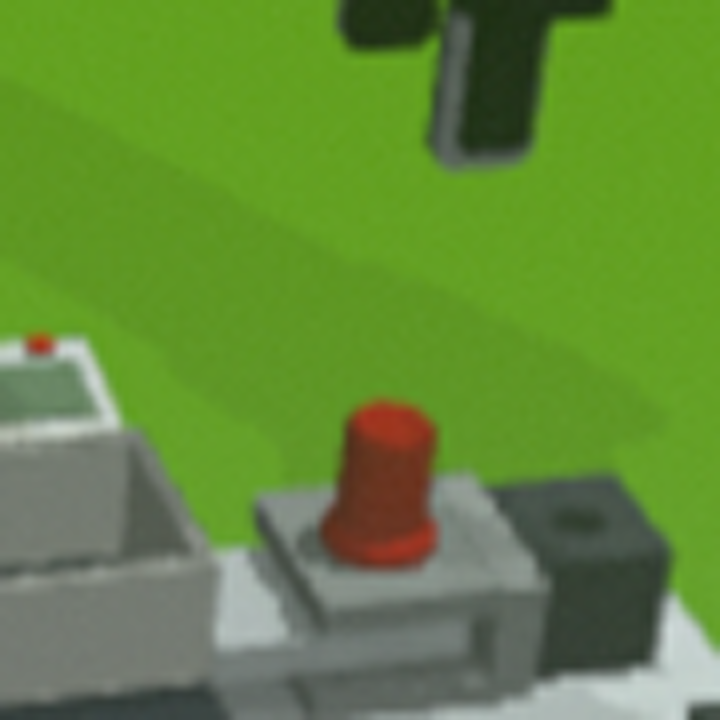

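View pics/s21k.png

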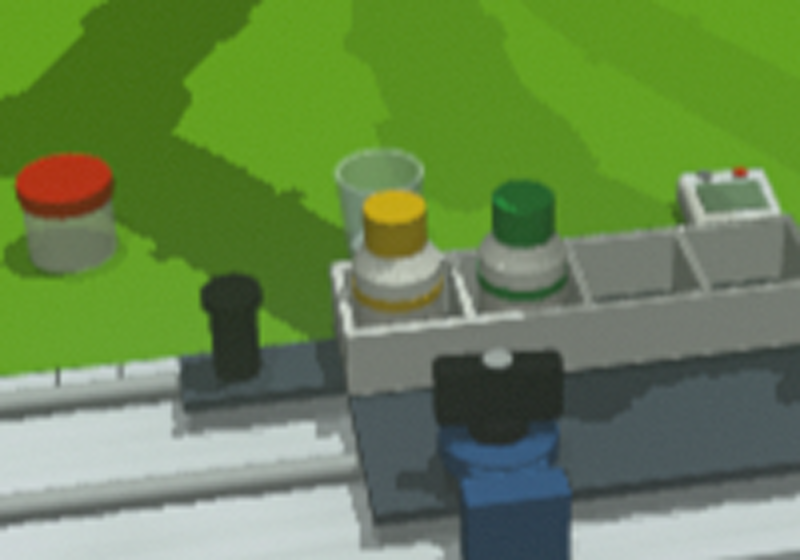

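Emit:
send_rows(
  commands=[
    {"turn": [0,0,0],"xyz": [6,14,0],"gripper": 0.5},
    {"turn": [0,0,0],"xyz": [12,28,0],"gripper": 0.5},
    {"turn": [0,0,0],"xyz": [16,36,0],"gripper": 0.5},
    {"turn": [0,0,0],"xyz": [16,36,0],"gripper": 0.5},
    {"turn": [0,0,0],"xyz": [16,36,0],"gripper": 0.5},
    {"turn": [0,0,0],"xyz": [14,32,0],"gripper": 0.5},
    {"turn": [0,0,0],"xyz": [10,23,0],"gripper": 0.5},
    {"turn": [0,0,0],"xyz": [6.6,13.6,0],"gripper": 0.5},
    {"turn": [0,0,0.05],"xyz": [0,0,0],"gripper": 0.5},
    {"turn": [0,0,0.05],"xyz": [0,0,20],"gripper": 0.5},
    {"turn": [0,0,0],"xyz": [0,0,20],"gripper": 0.5},
    {"turn": [0,0,0],"xyz": [0,0,0],"gripper": 0.5},
    {"turn": [0,0,0],"xyz": [0,0,0],"gripper": 0.5},
    {"turn": [0,0,0],"xyz": [0,0,0],"gripper": 0.5},
    {"turn": [0,0,0],"xyz": [0,0,0],"gripper": 0.5},
    {"turn": [0,0,0],"xyz": [0,0,0],"gripper": 0.5},
  ],
)

```text
time: 40.83
eef_pos: [0.6947, 0.038, 0.1351]
eef_rot: [-3.141, -0.001, -0.004]
wrist_force: [0.5, -0.1, 0.3]
finger_gap: 0.0428
```

```bash
python3 go.py .6932 .0375 .0765 0
```

```text
t 40.83 pos [0.6947 0.038  0.1351] yaw 0.05 gap 0.0428 F [ 0.53 -0.06  0.28] j7 -0.26
turn [-0.0003 -0.0024  0.0009] shift after turn mm [-1.5  0.5 58.6] | before turn [-1.7  0.5 58.5]
```

Emit:
send_rows(
  commands=[
    {"turn": [0,0,0],"xyz": [-1.5,0.5,10],"gripper": 0.5},
    {"turn": [0,0,0],"xyz": [0,0,15],"gripper": 0.5},
    {"turn": [0,0,0],"xyz": [0,0,15],"gripper": 0.5},
    {"turn": [0,0,0],"xyz": [0,0,12],"gripper": 0.5},
    {"turn": [0,0,0],"xyz": [0,0,6],"gripper": 0.5},
    {"turn": [0,0,0],"xyz": [0,0,0],"gripper": 0.5},
    {"turn": [0,0,0],"xyz": [0,0,0],"gripper": 0.5},
    {"turn": [0,0,0],"xyz": [0,0,0],"gripper": 0},
    {"turn": [0,0,0],"xyz": [0,0,0],"gripper": 0},
    {"turn": [0,0,0],"xyz": [0,0,0],"gripper": 0},
    {"turn": [0,0,0],"xyz": [0,0,0],"gripper": 0},
    {"turn": [0,0,0],"xyz": [0,0,0],"gripper": 0},
    {"turn": [0,0,0],"xyz": [0,0,0],"gripper": 0},
    {"turn": [0,0,0],"xyz": [0,0,0],"gripper": 0},
  ],
  squeeze=50,
)

```text
time: 42.0
eef_pos: [0.6935, 0.0374, 0.0777]
eef_rot: [-3.141, -0.001, -0.005]
wrist_force: [0.0, -0.2, 6.0]
finger_gap: 0.0128
```

```bash
python3 go.py .6932 .0375 .0765 0;python3 -c "
from h import *
print(get_obs()['ft_torque'])"
```

```text
t 42.0 pos [0.6935 0.0374 0.0777] yaw 0.03 gap 0.0128 F [ 0.03 -0.24  5.97] j7 -0.28
turn [-0.0004 -0.0031  0.0005] shift after turn mm [-0.3 -0.1  1.2] | before turn [-0.3 -0.1  1.2]
[-0.00154764  0.24287485 -0.07919059]
```

Emit:
send_rows(
  commands=[
    {"turn": [0,0,0.06],"xyz": [0,0,0],"gripper": 0},
    {"turn": [0,0,0.12],"xyz": [0,0,0],"gripper": 0},
    {"turn": [0,0,0.12],"xyz": [0,0,0],"gripper": 0},
    {"turn": [0,0,0.12],"xyz": [0,0,0],"gripper": 0},
    {"turn": [0,0,0.12],"xyz": [0,0,0],"gripper": 0},
    {"turn": [0,0,0.12],"xyz": [0,0,0],"gripper": 0},
    {"turn": [0,0,0.12],"xyz": [0,0,0],"gripper": 0},
    {"turn": [0,0,0.12],"xyz": [0,0,0],"gripper": 0},
    {"turn": [0,0,0.12],"xyz": [0,0,0],"gripper": 0},
    {"turn": [0,0,0.12],"xyz": [0,0,0],"gripper": 0},
    {"turn": [0,0,0.12],"xyz": [0,0,0],"gripper": 0},
    {"turn": [0,0,0.12],"xyz": [0,0,0],"gripper": 0},
    {"turn": [0,0,0.12],"xyz": [0,0,0],"gripper": 0},
    {"turn": [0,0,0.12],"xyz": [0,0,0],"gripper": 0},
    {"turn": [0,0,0.12],"xyz": [0,0,0],"gripper": 0},
    {"turn": [0,0,0.06],"xyz": [0,0,0],"gripper": 0},
    {"turn": [0,0,0],"xyz": [0,0,0],"gripper": 0},
    {"turn": [0,0,0],"xyz": [0,0,0],"gripper": 0},
    {"turn": [0,0,0],"xyz": [0,0,0],"gripper": 0},
  ],
)

```text
time: 43.58
eef_pos: [0.693, 0.0381, 0.0777]
eef_rot: [-1.954, 2.457, -0.001]
wrist_force: [-2.0, 0.5, 6.1]
finger_gap: 0.0133
```

```bash
python3 go.py .6932 .0375 .0765 -104;python3 -c "
from h import *
print(get_obs()['ft_torque'])"
```

```text
t 43.58 pos [0.693  0.0381 0.0777] yaw -103.0 gap 0.0133 F [-2.01  0.54  6.1 ] j7 -1.89
turn [-0.0018  0.0012  0.0174] shift after turn mm [ 0.6 -0.3  1.2] | before turn [ 0.6 -0.3  1.2]
[0.01438672 0.50378506 0.10657894]
```

Emit:
send_rows(
  commands=[
    {"turn": [0,0,0.04],"xyz": [0,0,0],"gripper": 0},
    {"turn": [0,0,0.04],"xyz": [0,0,0],"gripper": 0},
    {"turn": [0,0,0],"xyz": [0,0,0],"gripper": 0},
    {"turn": [0,0,0],"xyz": [0,0,0],"gripper": 0},
    {"turn": [0,0,0],"xyz": [0,0,0],"gripper": 0},
  ],
)

```text
time: 44.0
eef_pos: [0.6931, 0.0384, 0.0777]
eef_rot: [-1.859, 2.53, -0.002]
wrist_force: [-0.6, 0.3, 6.2]
finger_gap: 0.0131
```

```bash
python3 go.py .6932 .0375 .0765 -104;python3 -c "
from h import *
print(get_obs()['ft_torque'])"
```

```text
t 44.0 pos [0.6931 0.0384 0.0777] yaw -107.37 gap 0.0131 F [-0.58  0.34  6.22] j7 -1.96
turn [-0.0022  0.0008 -0.0588] shift after turn mm [ 0.9 -0.3  1.2] | before turn [ 0.8 -0.3  1.2]
[-0.13059977  0.49178953  1.0001861 ]
```

Emit:
send_rows(
  commands=[
    {"turn": [0,0,0.03],"xyz": [0,0,0],"gripper": 0},
    {"turn": [0,0,0],"xyz": [0,0,0],"gripper": 0},
    {"turn": [0,0,0],"xyz": [0,0,0],"gripper": 0},
    {"turn": [0,0,0],"xyz": [0,0,0],"gripper": 0.5},
    {"turn": [0,0,0],"xyz": [0,0,0],"gripper": 0.5},
    {"turn": [0,0,0],"xyz": [0,0,0],"gripper": 0.5},
    {"turn": [0,0,0],"xyz": [0,0,0],"gripper": 0.5},
    {"turn": [0,0,0],"xyz": [0,0,0],"gripper": 0.5},
    {"turn": [0,0,0],"xyz": [0,0,-15],"gripper": 0.5},
    {"turn": [0,0,0],"xyz": [0,0,-30],"gripper": 0.5},
    {"turn": [0,0,0],"xyz": [0,0,-35],"gripper": 0.5},
    {"turn": [0,0,0],"xyz": [0,0,-35],"gripper": 0.5},
    {"turn": [0,0,0],"xyz": [0,0,-30],"gripper": 0.5},
    {"turn": [0,0,0],"xyz": [0,0,-15],"gripper": 0.5},
    {"turn": [0,0,0],"xyz": [0,0,0],"gripper": 0.5},
    {"turn": [0,0,0],"xyz": [0,0,0],"gripper": 0.5},
  ],
)

```text
time: 45.33
eef_pos: [0.6929, 0.0371, 0.2362]
eef_rot: [-1.814, 2.563, -0.001]
wrist_force: [-0.7, 0.2, -0.1]
finger_gap: 0.0431
```

```bash
python3 go.py .50 -.3 .24 -104;  python3 - <<'E'
from h import *
g=snap("scene","s22");crop(g,210,130,270,140,2.9,"s22c");crop(g,310,190,50,60,8,"s22k")
E
```

```text
t 45.33 pos [0.6929 0.0371 0.2362] yaw -109.41 gap 0.0431 F [-0.69  0.23 -0.12] j7 -1.99
turn [-0.0016  0.0006 -0.0944] shift after turn mm [373.7 105.6  -3.8] | before turn [382.   69.9  -4.1]
```

View pics/s22c.png

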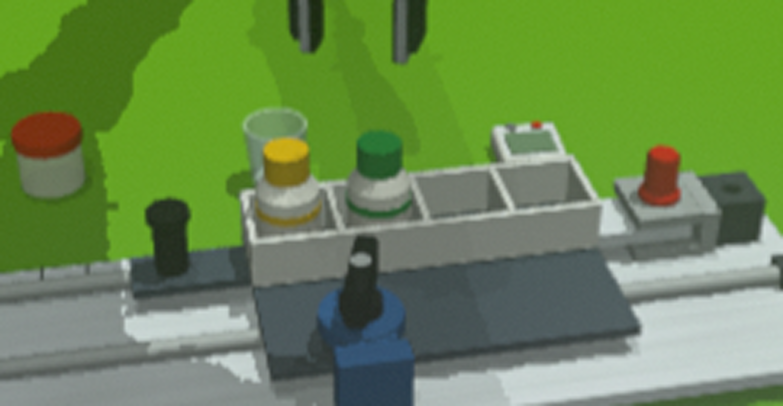

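View pics/s22k.png

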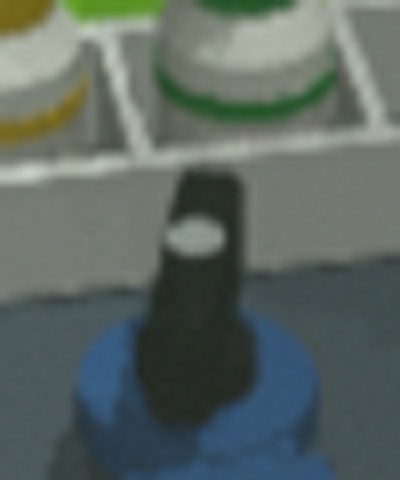

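Run:
```python
from h import *
a=cv2.imread("pics/s8.png")[:,:,::-1];b=cv2.imread("pics/s22.png")[:,:,::-1]
f=np.hstack([a[190:250,310:360],b[190:250,310:360]]);crop(f,0,0,100,60,8,"cmp")
d=np.abs(a[205:240,320:350].astype(int)-b[205:240,320:350]).max(2);print((d>60).sum())
for f in(a,b):
    m=(f[205:240,320:350].max(2)<75); ys,xs=np.nonzero(m); print(len(xs),xs.mean(),ys.mean(),np.polyfit(ys,xs,1))
```

```text
13
289 14.311418685121108 23.0 [-0.06296174 15.75953865]
301 14.335548172757475 22.93687707641196 [-0.07584081 16.07509946]
```

View pics/cmp.png

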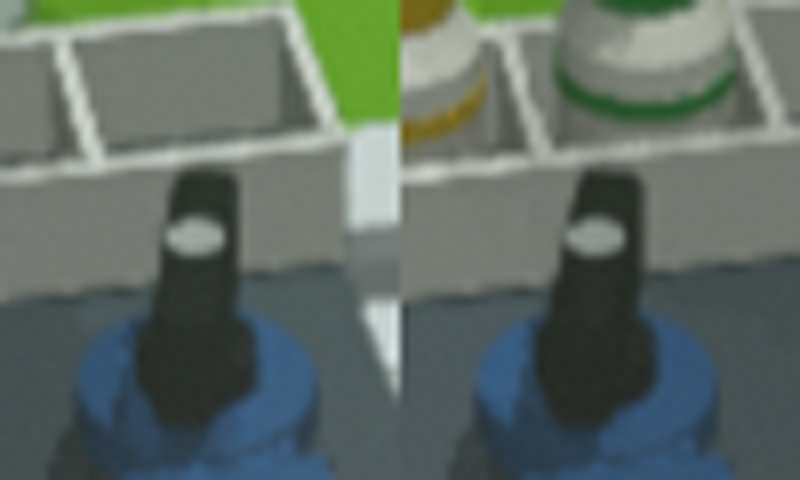

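Emit:
send_rows(
  commands=[
    {"turn": [0,0,0],"xyz": [15,3,0],"gripper": 0.5},
    {"turn": [0,0,0],"xyz": [35,6,0],"gripper": 0.5},
    {"turn": [0,0,0],"xyz": [38,7,0],"gripper": 0.5},
    {"turn": [0,0,0],"xyz": [38,7,0],"gripper": 0.5},
    {"turn": [0,0,0],"xyz": [38,7,0],"gripper": 0.5},
    {"turn": [0,0,0],"xyz": [38,7,0],"gripper": 0.5},
    {"turn": [0,0,0],"xyz": [38,7,0],"gripper": 0.5},
    {"turn": [0,0,0],"xyz": [38,7,0],"gripper": 0.5},
    {"turn": [0,0,0],"xyz": [38,7,0],"gripper": 0.5},
    {"turn": [0,0,0],"xyz": [35,6,0],"gripper": 0.5},
    {"turn": [0,0,0],"xyz": [15,3,0],"gripper": 0.5},
    {"turn": [0,0,0],"xyz": [0,0,0],"gripper": 0.5},
    {"turn": [0,0,0],"xyz": [0,0,0],"gripper": 0.5},
    {"turn": [0,0,0],"xyz": [0,0,0],"gripper": 0.5},
    {"turn": [0,0,0],"xyz": [0,0,0],"gripper": 0.5},
  ],
)

```text
time: 46.63
eef_pos: [0.5088, -0.2831, 0.2346]
eef_rot: [-1.82, 2.56, 0.004]
wrist_force: [0.4, -0.6, -0.7]
finger_gap: 0.0426
```

Run:
```python
from h import *
t=snap("top","t23");g=snap("scene","s23")
a=cv2.imread("pics/top0.png")[:,:,::-1]
f=np.hstack([a[135:175,280:325],t[135:175,280:325]]);crop(f,0,0,90,40,8,"cmp2")
crop(t,180,130,240,150,3.3,"t23c")
for f in(a,t):
    m=(f[140:168,290:312].max(2)<70); ys,xs=np.nonzero(m); print(len(xs),xs.mean(),ys.mean(),np.polyfit(ys,xs,1))
a=cv2.imread("pics/s8.png")[:,:,::-1]
for f in(a,g):
    m=(f[205:240,320:350].max(2)<75); ys,xs=np.nonzero(m); print(len(xs),np.polyfit(ys,xs,1))
```

```text
198 12.47979797979798 16.505050505050505 [-0.03887348 13.12140677]
184 12.326086956521738 16.347826086956523 [-0.06943091 13.46113145]
289 [-0.06296174 15.75953865]
297 [-0.08141859 16.22573395]
```

View pics/cmp2.png

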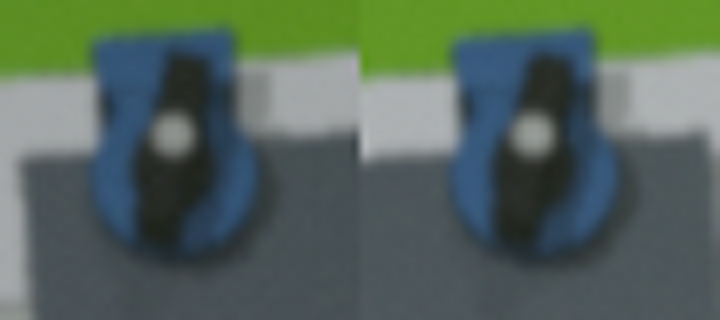

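View pics/t23c.png

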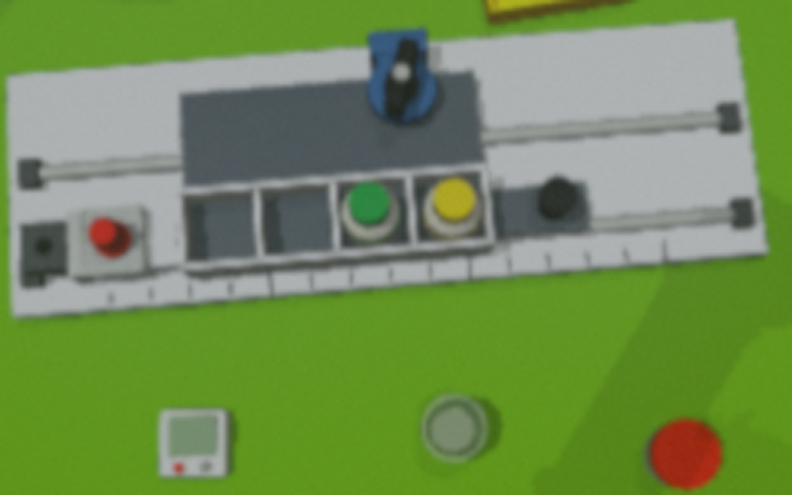

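View pics/s23.png

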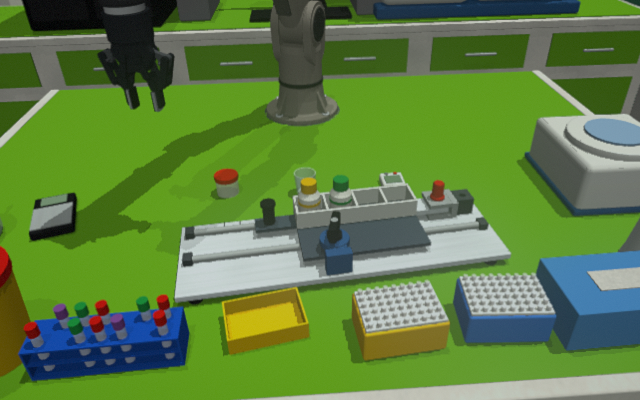

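```bash
python3 -c "
from bench import *
print(job_done())"
```

```text
the job is handed in; nothing more can be done
None
```

I finished the job and handed it in at about 47 s of the 210 s allowed; no verdict was reported.

**What I did**
- **Bottles:** only two were on the bench. The yellow-capped one is in well 1 and the green-capped one in well 2.
- **Clamp:** clockwise met the stop at about 1.5 N m and anticlockwise gave freely, so it is a right-hand thread. I slackened it about 1.8 rad.
- **Carriage:** I slid it about 121 mm, until the fork and tongue holes looked aligned in both views.
- **Pin:** it went from its parking hole down through fork and tongue without resistance.
- **Re-tightening:** I turned the clamp back clockwise to the stop, where it read 1.0 N m before a last small push.

**Last checks (both cameras)**
- Both bottles stand upright in their wells.
- The pin's flange is down on the fork and the parking hole is empty.
- The beaker, jar and timer look unmoved.
- The gripper is clear of everything.

**One small disagreement:** the clamp wing rests about 0.03–0.06 rad further clockwise than at the start. I put this down to slight give in the stop. It is inside the 0.12 rad limit, so I left it.

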